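# Put the pale toast back and hold the toaster lever down

## Robot

A 7-joint arm with a two-finger parallel gripper is mounted at the origin on a cart in front of the work surface, level with it; the furniture and walls round the work are solid. World frame = base frame: x ahead of the robot, y to its left, z up, the work surface at z = 0. Lengths are in m, angles in rad, forces in N, time in s.
With the tool pointing down it reaches from about 0.425 to 0.925 m from the base axis. Payload 6.8 kg.
Tool frame: the origin (TCP) lies at the very end of the fingers, on their centre line; the grasp point (between the pads) lies 19 mm behind it; z points along the fingers, y is the direction in which the jaws open and shut (so a half turn about z gives the same grasp; the last joint's range is limited). The gripper opens to 85 mm and grips with 20 to 120 N. Pads are 22 mm wide; open, the fingers measure 114 mm over their backs; the gripper's body (76 mm by 85 mm) begins 54 mm behind the grasp point. The pads swing forward as they close: fully open they stand 13 mm farther back than shut.
Start: joints at [1.074, 0.477, 0.022, 1.555, -0.011, 1.109, -0.083], TCP at [0.256, -0.625, 0.199] pointing down, gripper open.
Joint ranges: [-2.96, 2.96], [-0.34, 2.1], [-1.41, 1.46], [0.24, 2.44], [-1.37, 4.51], [0.17, 1.92], [-2.96, 2.96]. Speed limits (rad/s): [2.39, 2.39, 3.14, 3.14, 3.14, 3.14, 3.14].

## Interface

Orientations are given as a rotation vector (axis times angle).
In Python, from bench import monitor, viewer, job gives the robot as it stands. The module is installed in compiled form; this text tells all that it offers.
- The arm moves only by the tool drive_tool, never from a script. Its argument "commands" is a list of rows, each an object with "linear": the shift along the tool's x, y, z in m, a list of three; "dr": the turn, a rotation vector about the tool's x, y, z in degrees, a list of three; "jaw": the closure, from 0 (fully open) to 1 (shut). A call has 1 to 8 rows; each row shifts and turns the pose as measured when the row begins, along the tool's axes as they then stand; what a row does not reach is not made up. A row lasts 1/8 s, in which the tool goes at most 62.5 mm and 10.7 degrees, less where a joint would pass 70% of its speed; a pose out of reach is approached as far as the arm can. A call is refused whole if a number of a shift passes 0.0625 or a number of a turn 10.7, either way. A call with a gripper value outside its range is refused whole. The fingers move at their own pace and stop on an object; "force" is the grip in N (left out, the last holds). Time passes only in rows, so rows that do not move let the fingers close. It gives the time, the measured TCP pose, the force and the opening at its end, in the units of the state.
- monitor.get_obs(): the state, without advancing time (a new reading comes with each control period).
- viewer.grab_frame(name): name is "scene" or "top" or "wrist"; returns the picture (480x640x3 uint8, red, green, blue); there is no depth.
- viewer.calibration(name): a dict with "K" (3x3 intrinsics, pixels), "k1" (the pictures are not rectified: a ray, as slopes to the right and down, at radius r is drawn at 1 + k1 r^2 times it, then the intrinsics apply), "R" (3x3) and "t" (3): a world point X has camera coordinates R X + t. Camera axes: x right, y down, z forward; pixel columns grow to the right and rows downward; lengths in m; the calibration is good to about 2 mm. A picture is of the moment at which its call begins: read the wrist's pose just before it. calibration takes no time and is no camera call; for the wrist camera it gives the pose at the moment of the call.
- job.hand_in(): hands the job in, once; it reports no verdict.
The state is a dict: "clock": time; "joints": joint angles; "qvel": joint speeds; "tau": joint torques, N m; "tcp_pos": TCP position; "orientation": TCP orientation; "contact_force": force on the tool from outside, world axes, zero at the start; "moment": the same for the moment, N m; "grip_width": finger opening in m.
Only numpy, scipy, OpenCV 4.12 (cv2) and the standard library are available. Lean on these libraries where they do the work, as an engineer would, in place of code of your own. Each camera call takes 0.05 s, during which the arm holds its last target.

## Task

The slice of toast standing in the wire rack came out too pale: put it back into the empty slot of the toaster, next to the slice that is already there, and let go of it. Then push the toaster's lever down, past its two click stops, to the very bottom so that both slices sink into the toaster; the catch is worn and lets the lever spring back, so finish with the gripper still holding it down there. Leave the other things on the worktop where they stand.

Things in the scene. Friction and masses are not known exactly. Their poses are not given: they have to be found in the camera images.
- pale_slice: pale slice of toast, stiff, about 40 g, standing on edge in the middle bay of the wire rack. 14 mm thick (along its x), 90 mm wide (along its y), 95 mm high (along its z); origin at the centre of its lower edge, z up. Grip it across its thickness near the top edge.
- toast_rack: loose wire toast rack of bright steel, 140 (x) x 60 (y) mm, with four wire arches 60 mm high and three bays between them along x; origin under its centre. The slice stands in the middle bay (20 mm clear), lower edge 12 mm above the worktop, the upper 47 mm free above the arches.
- toaster: two-slot aluminium toaster, black ends, fixed, 270 (x) x 180 (y) x 165 (z) mm; origin under its centre at worktop level, z up; the lever is on its -x end. Slots along its x, 26 mm wide, from x = -45 to +85 mm, centred at y = +35 mm (empty) and y = -35 mm (other slice). With the lever up the bread rests are 105 mm above the worktop, so a slice on them sticks out 35 mm; they sink with the lever.
- free_slot (a point): centre of the mouth of the empty slot, in the toaster's top face, 165 mm above the worktop (60 mm above the raised bread rest); 130 x 26 mm, axes like the toaster's: x along the slot, y across it
- other_slice: second slice of toast, the same size, already standing in the other slot
- lever: black ribbed lever pad outside the toaster's -x end, 36 (x) x 50 (y) x 14 (z) mm; origin at the centre of its top face, 29 mm out from the end face; axes like the toaster's. Top face 150 mm above the worktop when up, 100 mm fully down (15 and 65 mm below the toaster's top). Push it down from above.
- lever_travel (a joint): travel of the lever in m: 0 up, 0.050 fully down (stop). A spring pushes it up with 3 to 6 N; click stops at 0.017 and 0.034 hold the lever and take 12 to 18 N to push past; the third click, at the bottom (from 0.047), does not hold: let go there, the lever springs back to the second click or higher.
- jam_jar: jam jar with a yellow lid, 66 mm across, 100 mm high, a bystander; origin under its centre
- salt_shaker: glass salt shaker, 44 mm across, 90 mm high, a bystander; origin under its centre
- pepper_mill: dark wooden pepper mill, 58 mm across, 160 mm high, a bystander; origin under its centre
Mind the look-alikes: they are no part of the job. What is shaped like the pale_slice but turquoise is not meant. Leave any blue look-alike of the other_slice alone.

How it is judged:
By the outcome, as a careful person would: the job done as asked, in the order asked, and still so for the second after the job is handed in, while the arm keeps its last pose, push and grip.
It also fails if it takes over 42 s, if anything falls off the work surface, if the arm or the gripper's body presses on something with over 40 N, if the wrist force passes 120 N, or if a joint passes its speed limit or range.

## Working session

There is one attempt and no reset: what is moved stays moved. The work goes in short steps, Python scripts to look and compute and a tool call to move; the robot and the scene stay as the last step left them, time stands still between calls to the robot, and variables do not carry over. Pictures are saved under pics/ and viewed, and the job is handed in when it is done.

Besides the shell and the picture viewer there is one more tool, called after ">>>" as name(argument=value, ...), one argument or row to a line, values as JSON. drive_tool: Moves the arm, as the interface text tells. Its arguments: {"type":"object","properties":{"commands":{"type":"array"},"force":{"type":"number"}},"required":["commands"]}

```bash
mkdir -p pics; cat > h.py <<'E'
import numpy as np,cv2
from bench import monitor,viewer,job
def grab(name,fn):
    c=viewer.calibration(name); im=viewer.grab_frame(name)
    cv2.imwrite('pics/'+fn+'.png',cv2.cvtColor(im,cv2.COLOR_RGB2BGR)); np.savez('pics/'+fn+'.npz',im=im,**{k:np.array(v) for k,v in c.items()})
    return im,c
def load(fn):
    d=np.load('pics/'+fn+'.npz'); return d['im'],d
def ray(c,u,v):
    K=np.array(c['K']);k1=float(c['k1'])
    p=cv2.undistortPoints(np.array([[[u,v]]],float),K,np.array([k1,0,0,0,0.]))[0,0]
    R=np.array(c['R']);t=np.array(c['t'])
    return -R.T@t, R.T@np.array([p[0],p[1],1])
def plane(c,u,v,z):
    o,d=ray(c,u,v); return o+d*(z-o[2])/d[2]
def proj(c,X):
    R=np.array(c['R']);t=np.array(c['t'])
    r,_=cv2.projectPoints(np.array(X,float).reshape(-1,1,3),cv2.Rodrigues(R)[0],t,np.array(c['K']),np.array([float(c['k1']),0,0,0,0.]));return r[:,0]
E
python3 - <<'E'
from h import *
for n in ("scene","top","wrist"): 
    im,c=grab(n,n+'0'); print(n,c)
print(monitor.get_obs())
E
```

```text
scene {'K': array([[477.9933817 ,   0.        , 320.76929702],
       [  0.        , 477.9933817 , 241.26349242],
       [  0.        ,   0.        ,   1.        ]]), 'k1': -0.09893721116813554, 'R': array([[-0.68646331, -0.72716173,  0.00198727],
       [-0.42320906,  0.39729718, -0.81427824],
       [ 0.59132243, -0.55981316, -0.58047136]]), 't': array([0.36691173, 0.3124228 , 0.56874349])}
top {'K': array([[485.75060201,   0.        , 325.55279208],
       [  0.        , 485.75060201, 239.03883703],
       [  0.        ,   0.        ,   1.        ]]), 'k1': -0.037139065159652124, 'R': array([[-0.01831052, -0.99970914,  0.01569602],
       [-0.98801904,  0.01568585, -0.15353284],
       [ 0.15324198, -0.01831923, -0.98801888]]), 't': array([-0.00616736,  0.55414763,  0.96883533])}
wrist {'K': array([[366.24951615,   0.        , 321.44767717],
       [  0.        , 366.24951615, 230.40333313],
       [  0.        ,   0.        ,   1.        ]]), 'k1': -0.052353716250667426, 'R': array([[ 0.37968771, -0.92511379, -0.00131213],
       [-0.89172653, -0.36636169,  0.26571207],
       [-0.24629461, -0.09971755, -0.96405154]]), 't': array([-0.67448337, -0.03456956,  0.37629359])}
{'clock': 0.15, 'joints': array([ 1.07387195,  0.47760213,  0.02236461,  1.55621777, -0.01150861,
        1.10926872, -0.08307806]), 'qvel': array([ 0.0004807 , -0.0025591 , -0.00208162, -0.00433172, -0.00057134,
        0.00040828,  0.00216688]), 'tau': array([ 2.39709290e-03, -5.96923614e+01,  1.61010671e+00, -2.81488019e+01,
        1.26813873e-02,  6.53439027e-03,  3.18487423e-05]), 'tcp_pos': array([ 0.25569165, -0.62416789,  0.19825763]), 'orientation': array([-3.08110801e+00, -6.06699515e-01,  5.60731378e-04]), 'contact_force': array([0.25847247, 1.00548873, 0.0584224 ]), 'moment': array([-0.04043464,  0.02544403, -0.01609237]), 'grip_width': 0.08539936732527977}
```

View pics/top0.png

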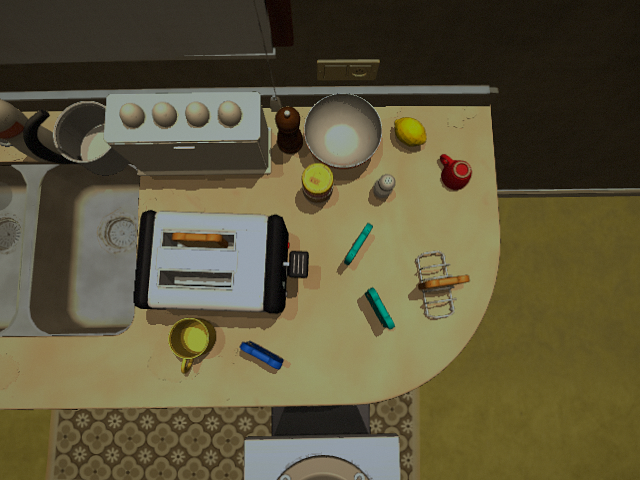

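View pics/scene0.png

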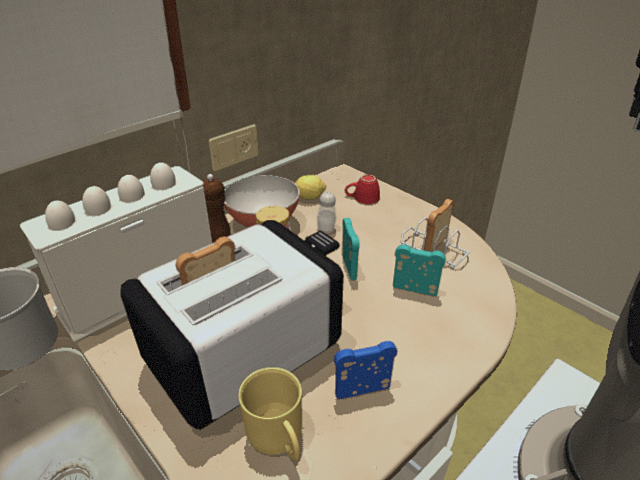

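View pics/wrist0.png

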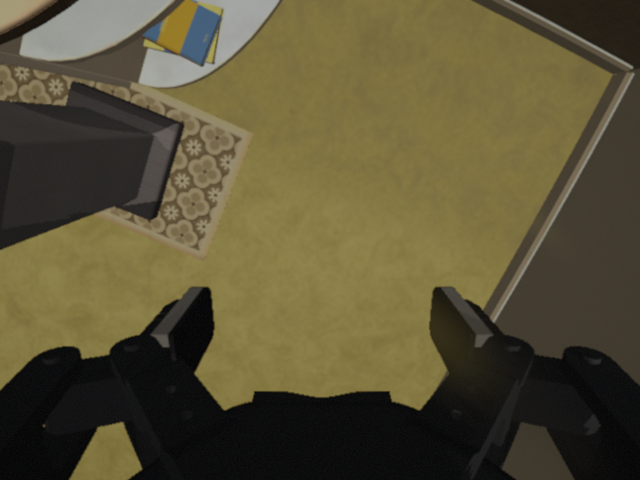

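```bash
python3 - <<'E'
from h import *
im,c=load('top0')
b=cv2.cvtColor(im,cv2.COLOR_RGB2BGR)
a=cv2.resize(b[240:330,400:490],(600,600),interpolation=cv2.INTER_CUBIC)
cv2.imwrite('pics/z1.png',a)
a=cv2.resize(b[200:325,130:315],None,fx=4.3,fy=4.3,interpolation=cv2.INTER_CUBIC)
cv2.imwrite('pics/z2.png',a)
im,c=load('scene0');b=cv2.cvtColor(im,cv2.COLOR_RGB2BGR)
cv2.imwrite('pics/z3.png',cv2.resize(b[190:310,380:480],None,fx=5,fy=5,interpolation=cv2.INTER_CUBIC))
E
```

```text
(no output)
```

View pics/z1.png

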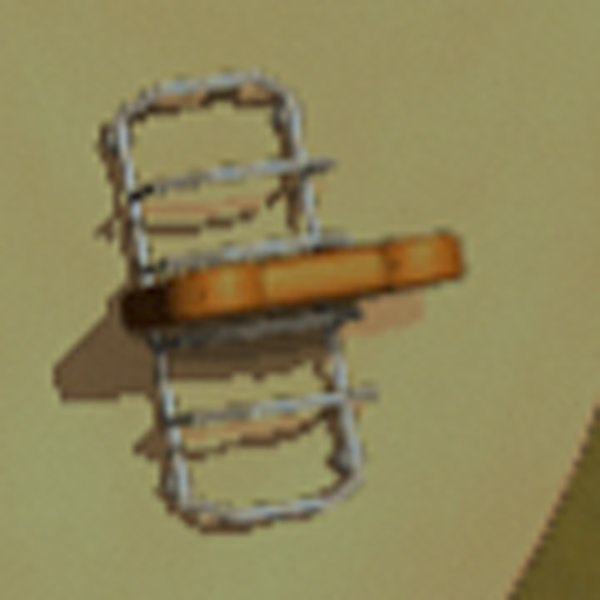

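View pics/z2.png

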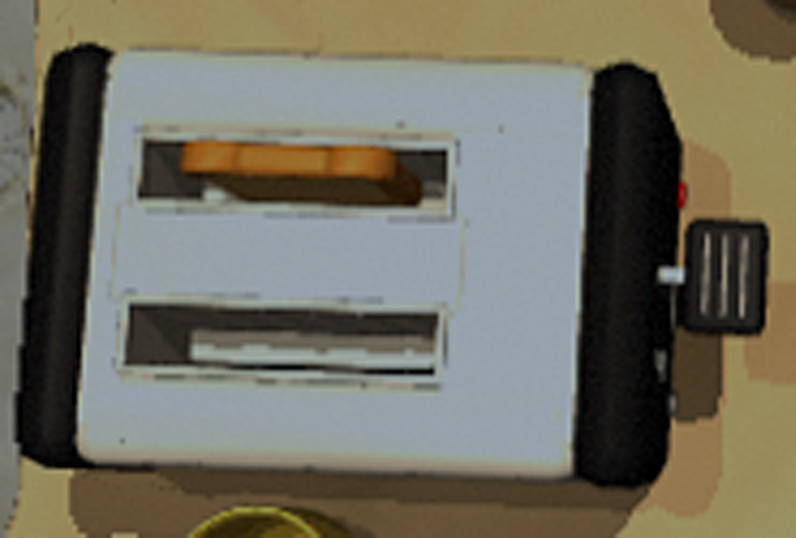

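View pics/z3.png

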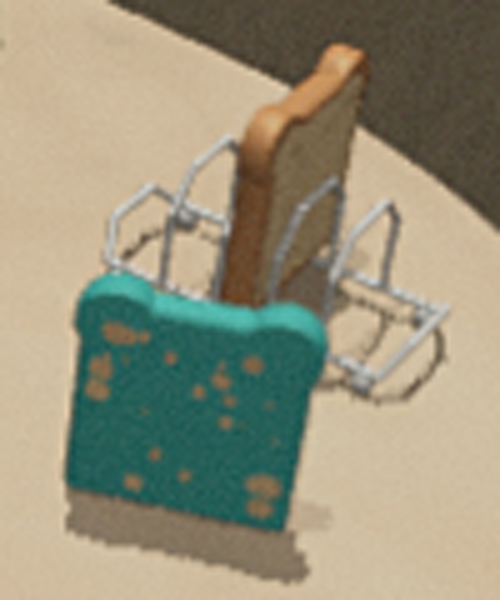

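```bash
python3 - <<'E'
from h import *
np.set_printoptions(precision=4,suppress=True)
im,c=load('top0')
def z1(x,y): return 400+(x+.5)/600*90-.5,240+(y+.5)/600*90-.5
def z2(x,y): return 130+(x+.5)/4.3-.5,200+(y+.5)/4.3-.5
print('slice top z .107')
for p in [(172,272),(178,318),(458,235),(465,278)]: print(p,plane(c,*z1(*p),.107)[:2])
print('rack base corners')
for p in [(110,105),(290,95),(170,510),(355,480)]: print(p,plane(c,*z1(*p),.01)[:2])
print('arches ends z .06?')
for p in [(133,195),(328,165),(150,265),(345,238),(165,340),(355,315),(175,420),(372,395)]: print(p,plane(c,*z1(*p),.06)[:2])
print('empty slot inner z .165')
P=[(128,304),(443,312),(437,374),(122,366)]
for p in P: print(p,plane(c,*z2(*p),.165)[:2])
print('other slot')
for p in [(141,136),(453,143),(447,210),(137,202)]: print(p,plane(c,*z2(*p),.165)[:2])
print('lever .15')
for p in [(690,222),(766,224),(762,330),(682,328)]: print(p,plane(c,*z2(*p),.15)[:2])
E
```

```text
slice top z .107
(172, 272) [ 0.4601 -0.206 ]
(178, 318) [ 0.4468 -0.2071]
(458, 235) [ 0.4693 -0.2904]
(465, 278) [ 0.4567 -0.2917]
rack base corners
(110, 105) [ 0.5206 -0.2102]
(290, 95) [ 0.5228 -0.2688]
(170, 510) [ 0.3911 -0.2234]
(355, 480) [ 0.3993 -0.283 ]
arches ends z .06?
(133, 195) [ 0.4869 -0.2056]
(328, 165) [ 0.495  -0.2662]
(150, 265) [ 0.4654 -0.2098]
(345, 238) [ 0.4725 -0.2702]
(165, 340) [ 0.4426 -0.2133]
(355, 315) [ 0.449  -0.2719]
(175, 420) [ 0.4184 -0.2152]
(372, 395) [ 0.4247 -0.2758]
empty slot inner z .165
(128, 304) [0.4826 0.2882]
(443, 312) [0.4771 0.1556]
(437, 374) [0.4512 0.1578]
(122, 366) [0.4566 0.2899]
other slot
(141, 136) [0.5542 0.285 ]
(453, 143) [0.5491 0.1521]
(447, 210) [0.5203 0.1543]
(137, 202) [0.5258 0.2858]
lever .15
(690, 222) [0.5155 0.0524]
(766, 224) [0.5141 0.0197]
(762, 330) [0.4685 0.022 ]
(682, 328) [0.4699 0.0562]
```

>>> drive_tool(
  commands=[
    {"linear":[0,0,-0.01],"dr":[0,0,-10.6],"jaw":0},
    {"linear":[0,0,-0.01],"dr":[0,0,-10.6],"jaw":0},
    {"linear":[0,0,-0.01],"dr":[0,0,-10.6],"jaw":0},
    {"linear":[0,0,0],"dr":[0,0,-10.6],"jaw":0},
    {"linear":[0,0,0],"dr":[0,0,-10.6],"jaw":0},
    {"linear":[0,0,0],"dr":[0,0,-10.6],"jaw":0},
    {"linear":[0,0,0],"dr":[0,0,-10.6],"jaw":0},
  ],
)

```text
clock: 1.02
tcp_pos: [0.2548, -0.6223, 0.226]
orientation: [-2.063, -2.36, -0.003]
contact_force: [0.0, -0.5, -0.2]
grip_width: 0.0853
```

```bash
cat > st.py <<'E'
import sys
from h import *
from scipy.spatial.transform import Rotation as Ro
np.set_printoptions(precision=4,suppress=True)
o=monitor.get_obs();R=Ro.from_rotvec(o['orientation']).as_matrix();p=o['tcp_pos']
print('t',o['clock'],'p',p,'yaw_y',np.degrees(np.arctan2(R[1,1],R[0,1])),'zax',R[:,2],'w',o['grip_width'],'F',o['contact_force'])
if len(sys.argv)>3:
    t=np.array(list(map(float,sys.argv[1:4])));print('tool delta',R.T@(t-p))
if len(sys.argv)>4:
    a=np.radians(float(sys.argv[4]));T=np.array([[-np.sin(-a)*0,0,0]]*3)
    y=np.array([np.cos(a),np.sin(a),0]);z=np.array([0,0,-1.]);x=np.cross(y,z)
    print('turn deg',np.degrees(Ro.from_matrix(R.T@np.c_[x,y,z]).as_rotvec()))
E
python3 st.py .458 -.249 .2 6.5
```

```text
t 1.025 p [ 0.2548 -0.6223  0.226 ] yaw_y 7.684086988689969 zax [-0.0039  0.0064 -1.    ] w 0.08532992296357585 F [ 0.016  -0.5319 -0.2105]
tool delta [0.3426 0.2514 0.0276]
turn deg [-0.1758 -0.3888  1.1835]
```

>>> drive_tool(
  commands=[
    {"linear":[0.057,0.042,0],"dr":[0,0,0],"jaw":0},
    {"linear":[0.057,0.042,0],"dr":[0,0,0],"jaw":0},
    {"linear":[0.057,0.042,0],"dr":[0,0,0],"jaw":0},
    {"linear":[0.057,0.042,0],"dr":[0,0,0],"jaw":0},
    {"linear":[0.057,0.042,0],"dr":[0,0,0],"jaw":0},
    {"linear":[0.057,0.042,0],"dr":[0,0,1.2],"jaw":0},
    {"linear":[0,0,0],"dr":[0,0,0],"jaw":0},
  ],
)

```text
clock: 1.9
tcp_pos: [0.4374, -0.2858, 0.2254]
orientation: [-2.087, -2.337, -0.004]
contact_force: [0.2, 0.1, -0.8]
grip_width: 0.0853
```

```bash
python3 st.py .458 -.249 .2 6.5; python3 -c "
from h import *
im,c=grab('wrist','w1')
X=[[.4534,-.2065,.107],[.463,-.291,.107],[.458,-.249,.107]]
print(proj(c,X)); print(-c['R'].T@c['t'])"
```

```text
t 1.9 p [ 0.4374 -0.2858  0.2254] yaw_y 6.477143205013482 zax [-0.0046  0.0075 -1.    ] w 0.08533852513723739 F [ 0.1664  0.0659 -0.8269]
tool delta [0.0341 0.0247 0.0256]
turn deg [-0.2143 -0.4547 -0.0237]
[[354.47619361 117.55589645]
 [352.15794513 225.20565708]
 [353.02058536 173.50511774]]
[ 0.43044555 -0.22051632  0.39889078]
```

View pics/w1.png

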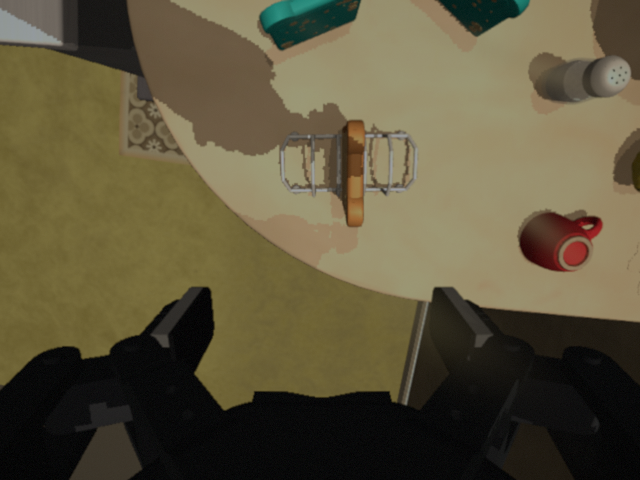

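```bash
python3 - <<'E'
from h import *
im,c=load('w1')
h=cv2.cvtColor(im,cv2.COLOR_RGB2HSV)[100:240,320:390]
m=cv2.inRange(h,(5,130,90),(18,255,255))
n,l,s,ct=cv2.connectedComponentsWithStats(m);k=1+s[1:,4].argmax();print(s[k])
ys,xs=np.where(l==k);pts=np.c_[xs+320,ys+100].astype(np.float32)
r=cv2.minAreaRect(pts);print(r)
b=cv2.boxPoints(r)
for q in b: print(plane(c,*q,.107))
print(plane(c,*r[0],.107))
cv2.imwrite('pics/z4.png',cv2.resize(im[100:240,320:390,::-1],None,fx=4,fy=4))
E
```

```text
[ 27  52  16  75 952]
((354.5, 189.0), (74.0, 15.0), 90.0)
[ 0.45107416 -0.23292296  0.107     ]
[ 0.46273539 -0.23156571  0.107     ]
[ 0.47113915 -0.29074128  0.107     ]
[ 0.45887487 -0.29215305  0.107     ]
[ 0.46084111 -0.26112245  0.107     ]
```

View pics/z4.png

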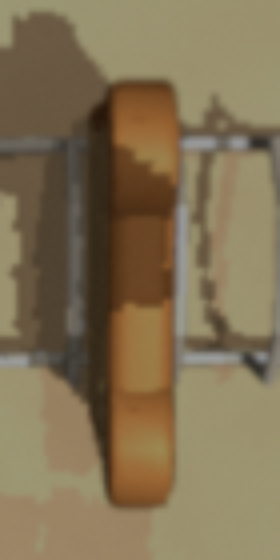

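>>> drive_tool(
  commands=[
    {"linear":[0.034,0.025,0.02],"dr":[-0.2,-0.45,0],"jaw":0},
    {"linear":[0,0,0.03],"dr":[0,0,0],"jaw":0},
    {"linear":[0,0,0],"dr":[0,0,0],"jaw":0.4},
  ],
)

```text
clock: 2.33
tcp_pos: [0.4552, -0.2566, 0.1741]
orientation: [2.105, 2.331, -0.006]
contact_force: [0.1, -0.7, -0.6]
grip_width: 0.0699
```

```bash
python3 st.py .4592 -.249 .078 6.5; python3 -c "
from h import *
im,c=grab('wrist','w2')
X=[[.4534,-.2065,.107],[.463,-.291,.107],[.458,-.249,.107]]
print(proj(c,X)); print(-c['R'].T@c['t'])"
```

```text
t 2.325 p [ 0.4552 -0.2566  0.1741] yaw_y 5.833953582024813 zax [-0.0021 -0.0035 -1.    ] w 0.0698877762853133 F [ 0.0916 -0.7436 -0.6399]
tool delta [0.0075 0.005  0.0961]
turn deg [-0.1397  0.1863 -0.6658]
[[326.83775313 156.49778093]
 [327.64894603 278.82528951]
 [326.93639757 220.77242119]]
[ 0.4485585  -0.18929449  0.34685003]
```

View pics/w2.png

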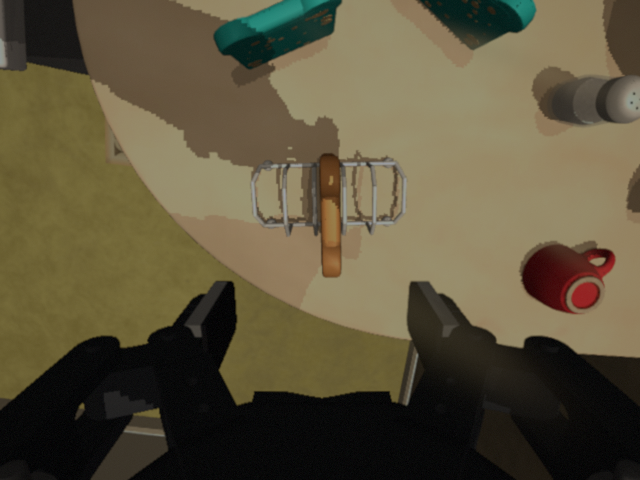

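>>> drive_tool(
  commands=[
    {"linear":[0.008,0.006,0.03],"dr":[0,0,-0.7],"jaw":0.4},
    {"linear":[0,0,0.03],"dr":[0,0,0],"jaw":0.4},
    {"linear":[0,0,0],"dr":[0,0,0],"jaw":0.4},
  ],
)

```text
clock: 2.75
tcp_pos: [0.4636, -0.2535, 0.1186]
orientation: [2.092, 2.33, -0.003]
contact_force: [-0.4, 0.0, 1.2]
grip_width: 0.0515
```

```bash
python3 st.py .460 -.2485 .078 6.5
```

```text
t 2.75 p [ 0.4636 -0.2535  0.1186] yaw_y 6.183585247081119 zax [ 0.0061 -0.0085 -0.9999] w 0.05145934721731268 F [-0.3657  0.0073  1.184 ]
tool delta [ 0.0057 -0.0032  0.0406]
turn deg [ 0.2964  0.5218 -0.3178]
```

>>> drive_tool(
  commands=[
    {"linear":[0.006,-0.003,0.01],"dr":[0.3,0.5,-0.3],"jaw":0.4},
    {"linear":[0,0,0.02],"dr":[0,0,0],"jaw":0.4},
    {"linear":[0,0,0],"dr":[0,0,0],"jaw":0.4},
  ],
)

```text
clock: 3.12
tcp_pos: [0.4618, -0.2501, 0.0917]
orientation: [2.092, 2.337, 0.002]
contact_force: [0.8, -0.2, -0.2]
grip_width: 0.0511
```

```bash
python3 st.py .460 -.2485 .078 6.5; python3 -c "
from h import *
grab('wrist','w3')"
```

```text
t 3.125 p [ 0.4618 -0.2501  0.0917] yaw_y 6.342926719737133 zax [ 0.0046 -0.0028 -1.    ] w 0.05112340664269376 F [ 0.7629 -0.1906 -0.2194]
tool delta [ 0.0019 -0.0017  0.0137]
turn deg [ 0.2443  0.1906 -0.1575]
```

View pics/w3.png

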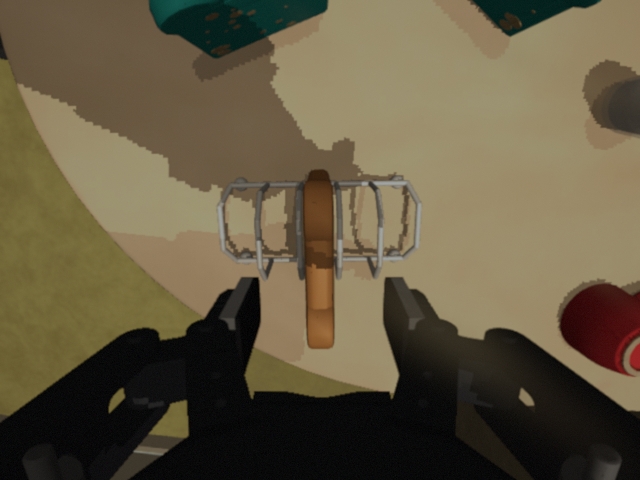

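The wrist view shows the pale slice at columns 305–335, centred between the fingers (inner edges at 258 and 385). I'll go down the last 13 mm and grip it.

>>> drive_tool(
  commands=[
    {"linear":[0.002,0,0.014],"dr":[0,0,0],"jaw":0.4},
    {"linear":[0,0,0.002],"dr":[0,0,0],"jaw":0.6},
    {"linear":[0,0,0],"dr":[0,0,0],"jaw":0.8},
    {"linear":[0,0,0],"dr":[0,0,0],"jaw":1},
    {"linear":[0,0,0],"dr":[0,0,0],"jaw":1},
    {"linear":[0,0,0],"dr":[0,0,0],"jaw":1},
  ],
  force=35,
)

```text
clock: 3.92
tcp_pos: [0.464, -0.249, 0.078]
orientation: [2.088, 2.333, 0.004]
contact_force: [-0.5, 0.9, 0.4]
grip_width: 0.0
```

```bash
python3 st.py .460 -.2485 .078 6.5; python3 -c "
from h import *
grab('wrist','w4')"
```

```text
t 3.925 p [ 0.464 -0.249  0.078] yaw_y 6.339667534714696 zax [ 0.0094 -0.0053 -0.9999] w 4.90652854016669e-05 F [-0.5063  0.8752  0.4481]
tool delta [ 0.0009 -0.0039 -0.0001]
turn deg [ 0.5025  0.3603 -0.1619]
```

View pics/w4.png

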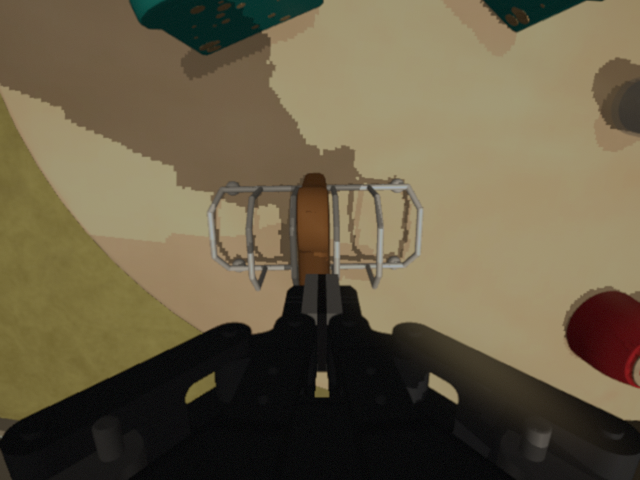

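```bash
python3 - <<'E'
from h import *
np.set_printoptions(precision=1,suppress=True)
o=monitor.get_obs()
im,c=load('w4')
print(proj(c,[o['tcp_pos'],o['tcp_pos']+[0,0,.019]]))
# slice visible ends in several views
_,t=load('top0');_,s=load('scene0');
for z in (.107,.095,.08,.065):
    a=plane(t,400+172/6.667,240+295/6.667,z);b=plane(t,400+462/6.667,240+255/6.667,z)
    print(z,a*1000,b*1000,np.linalg.norm(a-b)*1000,proj(s,[a,b]).ravel(),proj(load('w1')[1],[a,b]).ravel(),proj(load('w3')[1],[a,b]).ravel())
im,c=grab('scene','s1');b=im[...,::-1]
cv2.imwrite('pics/z5.png',cv2.resize(b[120:320,340:500],None,fx=3.8,fy=3))
E
```

```text
[[321.6 267.2]
 [322.  282.6]]
0.107 [ 452.6 -206.4  107. ] [ 462.6 -292.   107. ] 86.15721573792842 [431.1 215.5 452.3 197.8] [353.5 117.3 351.5 226.3] [311.8 183.8 313.9 356.8]
0.095 [ 453.3 -209.1   95. ] [ 463.4 -295.8   95. ] 87.26249891682264 [430.8 220.2 452.1 202.2] [352.6 121.5 350.8 227.2] [313.2 185.9 315.  349.5]
0.08 [ 454.1 -212.5   80. ] [ 464.4 -300.5   80. ] 88.64410289044051 [430.4 225.9 451.8 207.5] [351.7 126.2 350.  228.2] [314.7 188.2 316.2 341.7]
0.065 [ 455.  -215.8   65. ] [ 465.4 -305.2   65. ] 90.02570686405832 [430.  231.5 451.6 212.7] [350.9 130.5 349.2 229.1] [315.9 190.  317.2 334.9]
```

View pics/s1.png

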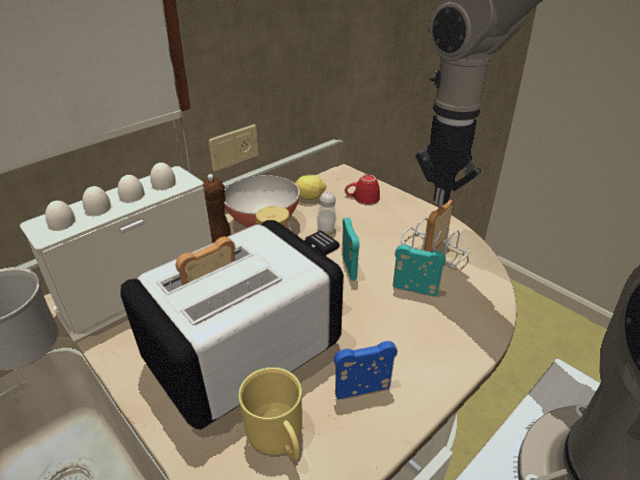

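View pics/z5.png

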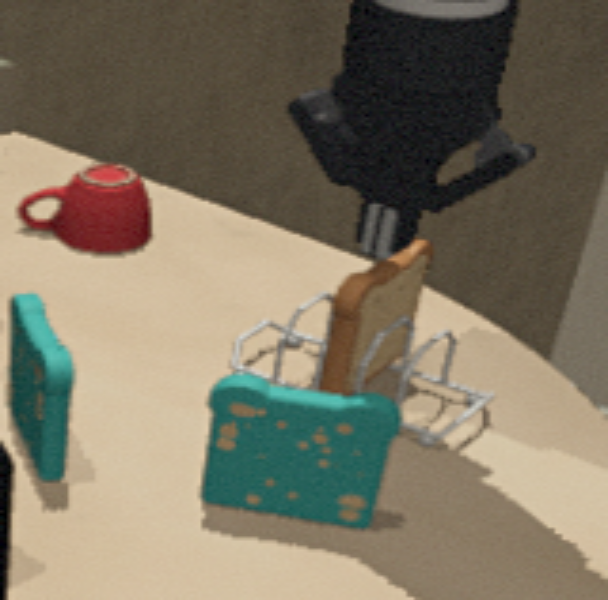

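```bash
python3 - <<'E'
from h import *
np.set_printoptions(precision=1,suppress=True)
o=monitor.get_obs()
_,c=load('s1');_,t=load('top0')
im,ct=grab('top','t1')
p=o['tcp_pos'];print(o['clock'],p*1000)
print('scene',proj(c,[p,p+[0,0,.019]]),'top',proj(ct,[p,p+[0,0,.019]]))
cv2.imwrite('pics/z6.png',cv2.resize(im[200:340,360:500,::-1],None,fx=4,fy=4))
a=load('top0')[0];
E
```

```text
4.025 [ 464.  -248.9   77.9]
scene [[437.1 217.8]
 [438.5 209.6]] top [[443.5 279. ]
 [445.9 278.3]]
```

View pics/z6.png

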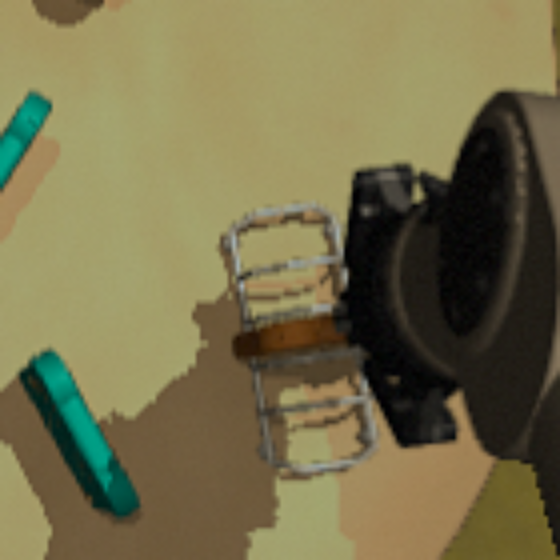

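```bash
python3 - <<'E'
from h import *
np.set_printoptions(precision=4,suppress=True)
o=monitor.get_obs()
c=viewer.calibration('wrist');p=o['tcp_pos'];R=np.array(c['R']);t=np.array(c['t'])
print('cam coords tcp',R@p+t,'grasp',R@(p+[0,0,.019])+t, 'slice mid top',R@np.array([.4604,-.248,.107])+t,'cam',-R.T@t)
im,_=load('w4');cv2.imwrite('pics/z7.png',cv2.resize(im[160:400,220:420,::-1],None,fx=3,fy=2.5))
E
```

```text
cam coords tcp [0.     0.0186 0.1846] grasp [0.0002 0.0238 0.1663] slice mid top [-0.0031  0.0253  0.1562] cam [ 0.4547 -0.1814  0.2504]
```

View pics/z7.png

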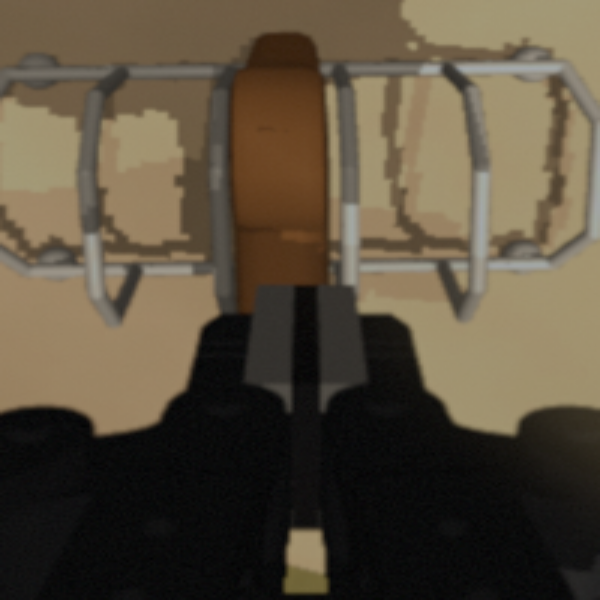

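The fingers shut on nothing (width 0). The wrist and scene views both put the visible fingertips about 30 mm higher than the reported TCP, just above the slice. I'll lift a little and measure that offset against clear background.

>>> drive_tool(
  commands=[
    {"linear":[0,0,-0.035],"dr":[0,0,0],"jaw":1},
    {"linear":[0,0,0],"dr":[0,0,0],"jaw":1},
  ],
)

```text
clock: 4.32
tcp_pos: [0.4636, -0.2486, 0.1135]
orientation: [2.089, 2.334, 0.004]
contact_force: [-0.8, -0.7, 0.6]
grip_width: 0.0001
```

```bash
python3 - <<'E'
from h import *
from scipy.spatial.transform import Rotation as Ro
np.set_printoptions(precision=4,suppress=True)
o=monitor.get_obs();p=o['tcp_pos'];R=Ro.from_rotvec(o['orientation']).as_matrix()
im,c=grab('scene','s2')
print(p,o['grip_width'],R[:,0])
for dz in (0,.01,.02,.03,.04): print(dz,[proj(c,[p+R[:,0]*s*.011+[0,0,dz]])[0].round(1) for s in(-1,0,1)])
u,v=proj(c,[p])[0].astype(int);print(u,v)
cv2.imwrite('pics/z8.png',cv2.resize(im[v-80:v+40,u-50:u+50,::-1],None,fx=5,fy=5,interpolation=cv2.INTER_CUBIC));print(u-50,v-80)
E
```

```text
[ 0.4636 -0.2486  0.1135] 6.464220107580879e-05 [-0.1105  0.9939 -0.0057]
0 [array([442.5, 200.2]), array([439.8, 202.4]), array([437. , 204.7])]
0.01 [array([443.3, 195.7]), array([440.5, 198. ]), array([437.7, 200.2])]
0.02 [array([444. , 191.2]), array([441.3, 193.4]), array([438.5, 195.6])]
0.03 [array([444.8, 186.7]), array([442. , 188.8]), array([439.2, 191. ])]
0.04 [array([445.6, 182. ]), array([442.8, 184.2]), array([440. , 186.3])]
439 202
389 122
```

View pics/z8.png

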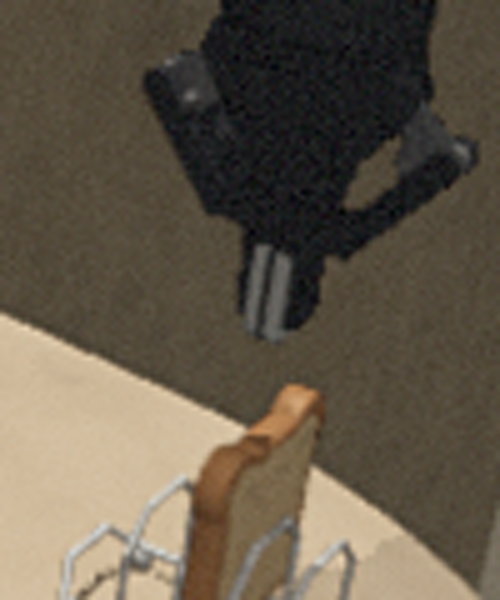

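>>> drive_tool(
  commands=[
    {"linear":[0,-0.002,0],"dr":[0.4,0.3,0],"jaw":0.3},
    {"linear":[0,0,0],"dr":[0,0,0],"jaw":0.3},
    {"linear":[0,0,0],"dr":[0,0,0],"jaw":0.3},
  ],
)

```text
clock: 4.75
tcp_pos: [0.4584, -0.248, 0.1099]
orientation: [-2.091, -2.336, 0.002]
contact_force: [-0.2, 0.2, -0.0]
grip_width: 0.0543
```

```bash
python3 st.py .461 -.248 .046 6.5
```

```text
t 4.75 p [ 0.4584 -0.248   0.1099] yaw_y 6.334048984292916 zax [-0.0053  0.0028 -1.    ] w 0.05429091080636936 F [-0.2445  0.1836 -0.0067]
tool delta [-0.0005  0.0029  0.0639]
turn deg [-0.2843 -0.1912 -0.1664]
```

>>> drive_tool(
  commands=[
    {"linear":[0,0.003,0.01],"dr":[-0.2,-0.2,-0.1],"jaw":0.3},
    {"linear":[0,0,0.025],"dr":[0,0,0],"jaw":0.3},
    {"linear":[0,0,0.02],"dr":[0,0,0],"jaw":0.3},
    {"linear":[0,0,0],"dr":[0,0,0],"jaw":0.3},
  ],
)

```text
clock: 5.25
tcp_pos: [0.4614, -0.247, 0.0513]
orientation: [-2.091, -2.342, 0.002]
contact_force: [0.7, -0.0, 0.7]
grip_width: 0.0598
```

```bash
python3 st.py .461 -.248 .046 6.5;python3 -c "
from h import *
grab('wrist','w5')"
```

```text
t 5.25 p [ 0.4614 -0.247   0.0513] yaw_y 6.475445064830878 zax [-0.0017  0.0002 -1.    ] w 0.05979958511419334 F [ 0.7207 -0.04    0.6937]
tool delta [-0.0009 -0.0005  0.0053]
turn deg [-0.0979 -0.0217 -0.0246]
```

View pics/w5.png

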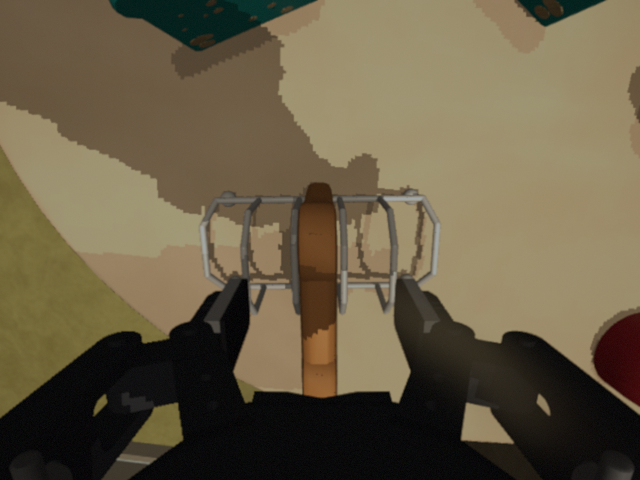

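```bash
python3 - <<'E'
from h import *
for f,e in (('w1',[(355.5,120),(355,226)]),('w2',[(330,154),(331.5,276.5)]),('w3',[(318,172),(320,348)]),('w5',[(318,184),(320,397)])):
    _,c=load(f); a=[plane(c,*q,.107) for q in e];print(f,a[0][:2].round(4),a[1][:2].round(4),((a[0]+a[1])/2)[:2].round(4))
E
```

```text
w1 [ 0.4544 -0.2082] [ 0.4654 -0.2914] [ 0.4599 -0.2498]
w2 [ 0.4553 -0.2047] [ 0.4655 -0.289 ] [ 0.4604 -0.2468]
w3 [ 0.4547 -0.2011] [ 0.4651 -0.2867] [ 0.4599 -0.2439]
w5 [ 0.4546 -0.1974] [ 0.4644 -0.2787] [ 0.4595 -0.238 ]
```

>>> drive_tool(
  commands=[
    {"linear":[0,0,0.006],"dr":[0,0,0],"jaw":0.3},
    {"linear":[0,0,0],"dr":[0,0,0],"jaw":0.7},
    {"linear":[0,0,0],"dr":[0,0,0],"jaw":1},
    {"linear":[0,0,0],"dr":[0,0,0],"jaw":1},
    {"linear":[0,0,0],"dr":[0,0,0],"jaw":1},
    {"linear":[0,0,0],"dr":[0,0,0],"jaw":1},
  ],
  force=35,
)

```text
clock: 6.05
tcp_pos: [0.4634, -0.2479, 0.0477]
orientation: [2.09, 2.341, 0.0]
contact_force: [0.3, -0.2, -0.9]
grip_width: 0.0131
```

```bash
python3 st.py .461 -.248 .046 6.5;python3 -c "
from h import *
grab('wrist','w6')"
```

```text
t 6.05 p [ 0.4634 -0.2479  0.0477] yaw_y 6.465024075683274 zax [ 0.0026 -0.0022 -1.    ] w 0.013076301346303098 F [ 0.2727 -0.1996 -0.8603]
tool delta [ 0.0002 -0.0024  0.0017]
turn deg [ 0.1356  0.1416 -0.0351]
```

View pics/w6.png

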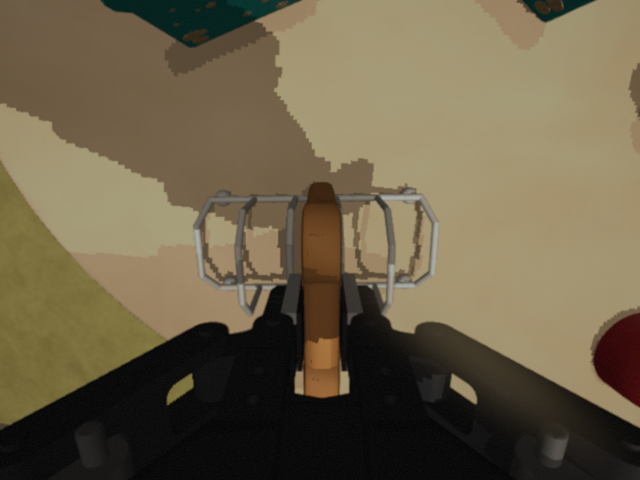

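Gripped, with the opening at 13 mm. Lifting straight up.

>>> drive_tool(
  commands=[
    {"linear":[0,0,-0.015],"dr":[0,0,0],"jaw":1},
    {"linear":[0,0,-0.03],"dr":[0,0,0],"jaw":1},
    {"linear":[0,0,-0.04],"dr":[0,0,0],"jaw":1},
    {"linear":[0,0,-0.05],"dr":[0,0,0],"jaw":1},
    {"linear":[0,0,-0.05],"dr":[0,0,0],"jaw":1},
    {"linear":[0,0,-0.03],"dr":[0,0,0],"jaw":1},
    {"linear":[0,0,0],"dr":[0,0,0],"jaw":1},
  ],
)

```text
clock: 6.98
tcp_pos: [0.4634, -0.2465, 0.2761]
orientation: [2.085, 2.339, 0.003]
contact_force: [-0.4, -0.2, -1.0]
grip_width: 0.0129
```

```bash
python3 st.py .4669 .2229 .27 -2.3;python3 -c "
from h import *
grab('scene','s3')"
```

```text
t 6.975 p [ 0.4634 -0.2465  0.2761] yaw_y 6.577665138494324 zax [ 0.0072 -0.0036 -1.    ] w 0.012906158716823874 F [-0.3735 -0.1997 -0.9851]
tool delta [0.4659 0.0572 0.0044]
turn deg [0.4029 0.2209 8.8768]
```

View pics/s3.png

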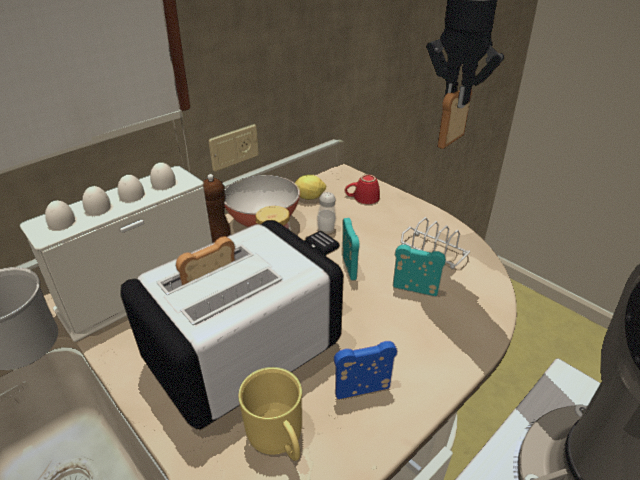

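>>> drive_tool(
  commands=[
    {"linear":[0.04,0.005,0],"dr":[0,0,0],"jaw":1},
    {"linear":[0.055,0.007,0],"dr":[0,0,0],"jaw":1},
    {"linear":[0.055,0.007,0],"dr":[0,0,0],"jaw":1},
    {"linear":[0.055,0.007,0],"dr":[0,0,0],"jaw":1},
    {"linear":[0.055,0.007,0],"dr":[0,0,0],"jaw":1},
    {"linear":[0.055,0.007,0],"dr":[0,0,0],"jaw":1},
    {"linear":[0.04,0.005,0],"dr":[0,0,0],"jaw":1},
    {"linear":[0.0,0,0],"dr":[0,0,0],"jaw":1},
  ],
)

```text
clock: 8.02
tcp_pos: [0.4597, 0.1216, 0.2653]
orientation: [-2.087, -2.339, 0.011]
contact_force: [0.1, -1.0, -0.1]
grip_width: 0.0136
```

```bash
python3 st.py .4669 .2229 .27 -2.3
```

```text
t 8.025 p [0.4597 0.1216 0.2653] yaw_y 6.51591587514261 zax [-0.0101 -0.0006 -0.9999] w 0.013603386777437387 F [ 0.0916 -0.9909 -0.0831]
tool delta [ 0.0998  0.0186 -0.0048]
turn deg [-0.5793  0.0114  8.8157]
```

>>> drive_tool(
  commands=[
    {"linear":[0.05,0.009,-0.005],"dr":[-0.5,0,4.4],"jaw":1},
    {"linear":[0.05,0.006,0],"dr":[0,0,4.4],"jaw":1},
    {"linear":[0,0,0],"dr":[0,0,0],"jaw":1},
    {"linear":[0,0,0],"dr":[0,0,0],"jaw":1},
  ],
)

```text
clock: 8.52
tcp_pos: [0.4663, 0.2189, 0.2656]
orientation: [-2.274, -2.164, 0.015]
contact_force: [0.0, -0.2, 0.5]
grip_width: 0.0131
```

```bash
python3 st.py .4669 .2229 .25 -2.3;python3 -c "
from h import *
grab('wrist','w7');grab('top','t7')"
```

```text
t 8.525 p [0.4663 0.2189 0.2656] yaw_y -2.835792474063004 zax [-0.0087 -0.005  -0.9999] w 0.013098392369376795 F [ 0.0191 -0.2297  0.5005]
tool delta [0.0041 0.0005 0.0156]
turn deg [-0.486   0.3089 -0.5345]
```

View pics/w7.png

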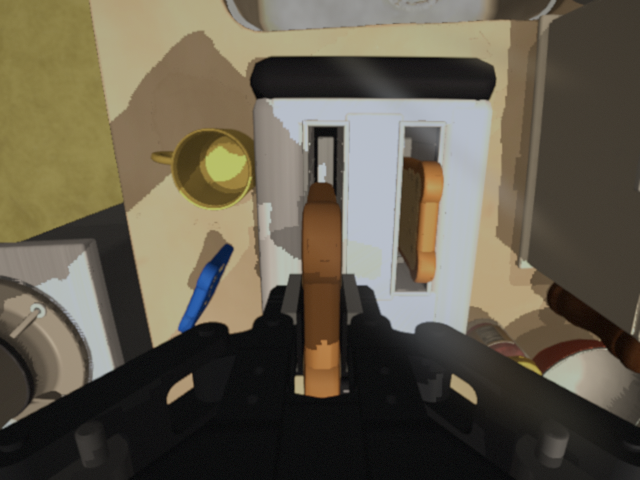

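View pics/t7.png

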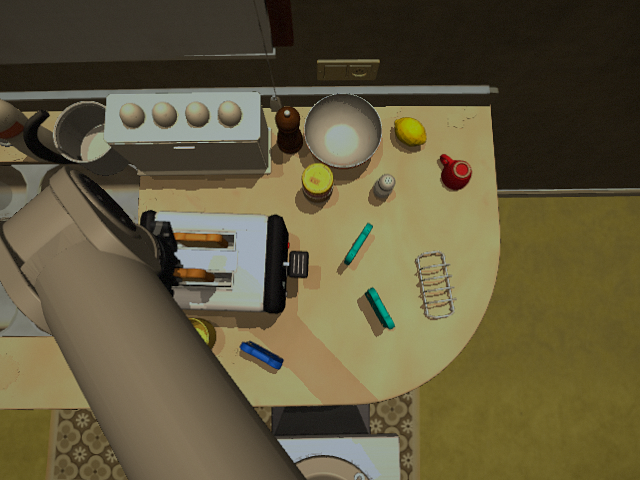

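```bash
python3 - <<'E'
from h import *
im,c=load('w7')
cv2.imwrite('pics/z9.png',cv2.resize(im[100:310,260:460,::-1],None,fx=3.5,fy=2.8,interpolation=cv2.INTER_CUBIC))
P=[[.4826,.2882,.165],[.4771,.1556,.165],[.4512,.1578,.165],[.4566,.2899,.165]]
print(proj(c,P).round(1))
E
```

```text
[[340.4 124.6]
 [339.3 293.7]
 [307.5 292.5]
 [304.2 124. ]]
```

View pics/z9.png

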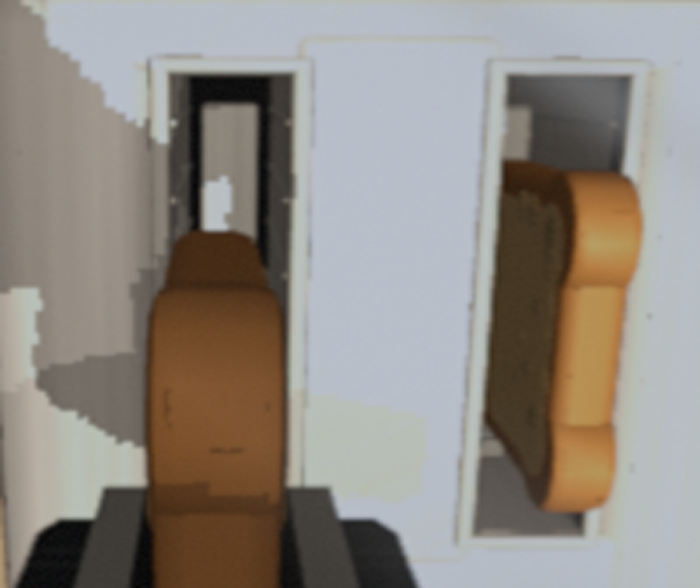

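>>> drive_tool(
  commands=[
    {"linear":[0.003,0.003,0.0],"dr":[-0.4,0.3,-0.5],"jaw":1},
    {"linear":[0,0,0.02],"dr":[0,0,0],"jaw":1},
    {"linear":[0,0,0.015],"dr":[0,0,0],"jaw":1},
    {"linear":[0,0,0],"dr":[0,0,0],"jaw":1},
  ],
)

```text
clock: 9.12
tcp_pos: [0.4712, 0.2181, 0.2301]
orientation: [2.271, 2.169, 0.001]
contact_force: [-0.4, -0.8, -0.7]
grip_width: 0.013
```

```bash
python3 st.py .4695 .222 .21 -2.3;python3 -c "
from h import *
im,c=grab('wrist','w8')
P=[[.4851,.2882,.165],[.4796,.1556,.165],[.4537,.1578,.165],[.4591,.2899,.165]]
print(proj(c,P).round(1))
cv2.imwrite('pics/z10.png',cv2.resize(im[100:310,260:460,::-1],None,fx=3.5,fy=2.8,interpolation=cv2.INTER_CUBIC))"
```

```text
t 9.125 p [0.4712 0.2181 0.2301] yaw_y -2.6290379964023285 zax [ 0.0014 -0.0007 -1.    ] w 0.01304825398018885 F [-0.4241 -0.8363 -0.7293]
tool delta [ 0.0038 -0.0019  0.0201]
turn deg [ 0.0818  0.0367 -0.3291]
[[338.3 123.6]
 [336.8 314.8]
 [300.8 313.6]
 [296.7 122.8]]
```

View pics/z10.png

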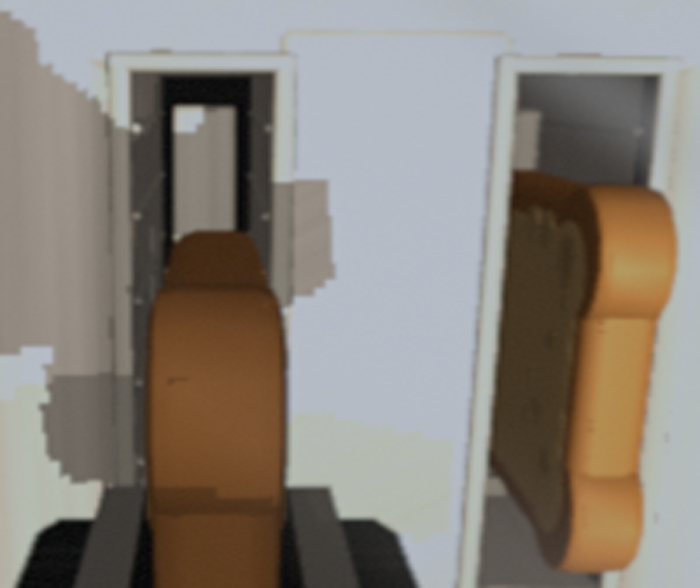

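>>> drive_tool(
  commands=[
    {"linear":[0.004,-0.002,0.012],"dr":[0,0,0],"jaw":1},
    {"linear":[0,0,0.012],"dr":[0,0,0],"jaw":1},
    {"linear":[0,0,0],"dr":[0,0,0],"jaw":1},
  ],
)

```text
clock: 9.55
tcp_pos: [0.4701, 0.2232, 0.206]
orientation: [2.27, 2.169, 0.005]
contact_force: [0.1, 0.2, -0.2]
grip_width: 0.013
```

```bash
python3 st.py .4692 .222 .1407 -2.3;python3 -c "
from h import *
im,c=grab('wrist','w9')
cv2.imwrite('pics/z11.png',cv2.resize(im[100:310,260:460,::-1],None,fx=3.5,fy=2.8,interpolation=cv2.INTER_CUBIC))"
```

```text
t 9.55 p [0.4701 0.2232 0.206 ] yaw_y -2.621378161002926 zax [ 0.0037  0.0004 -1.    ] w 0.013012869231421014 F [ 0.1015  0.237  -0.1928]
tool delta [-0.0013 -0.0011  0.0653]
turn deg [ 0.2085 -0.0333 -0.3213]
```

View pics/z11.png

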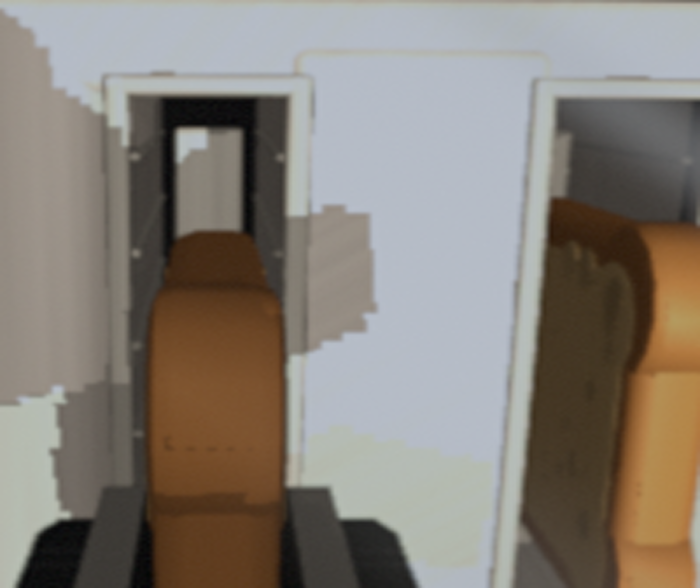

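The slice is over the mouth with its lower edge at about z = 0.17, roughly 1 mm off the slot centre. I'll shift it 1 mm and insert.

>>> drive_tool(
  commands=[
    {"linear":[0,-0.001,0.012],"dr":[0.2,0,-0.3],"jaw":1},
    {"linear":[0,0,0.015],"dr":[0,0,0],"jaw":1},
    {"linear":[0,0,0.01],"dr":[0,0,0],"jaw":1},
    {"linear":[0,0,0],"dr":[0,0,0],"jaw":1},
  ],
)

```text
clock: 10.1
tcp_pos: [0.4694, 0.2234, 0.1667]
orientation: [-2.265, -2.176, -0.001]
contact_force: [-0.5, 0.5, -0.9]
grip_width: 0.0133
```

```bash
python3 st.py .4692 .222 .1407 -2.3;python3 -c "
from h import *
im,c=grab('wrist','w10');im,c=grab('scene','s10')
cv2.imwrite('pics/z12.png',cv2.resize(im[150:350,120:340,::-1],None,fx=3.5,fy=3,interpolation=cv2.INTER_CUBIC))"
```

```text
t 10.1 p [0.4694 0.2234 0.1667] yaw_y -2.3038213649522716 zax [ 0.0004  0.0009 -1.    ] w 0.013260168300011088 F [-0.5224  0.5308 -0.8711]
tool delta [-0.0015 -0.0001  0.026 ]
turn deg [ 0.0192 -0.053  -0.0038]
```

View pics/w10.png

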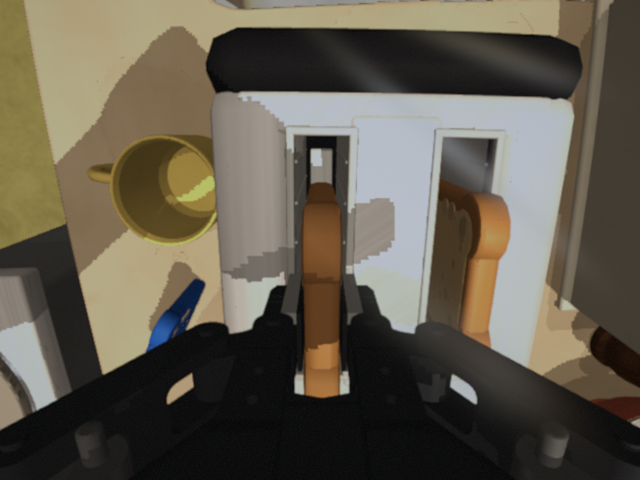

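View pics/z12.png

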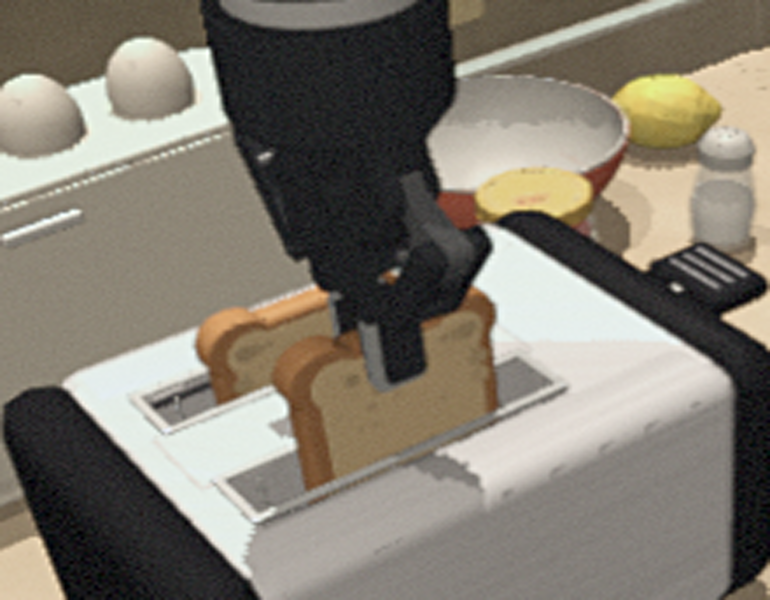

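>>> drive_tool(
  commands=[
    {"linear":[-0.001,0,0.01],"dr":[0,0,0],"jaw":1},
    {"linear":[0,0,0.008],"dr":[0,0,0],"jaw":1},
    {"linear":[0,0,0],"dr":[0,0,0],"jaw":1},
  ],
)

```text
clock: 10.58
tcp_pos: [0.4704, 0.223, 0.1491]
orientation: [2.265, 2.176, 0.006]
contact_force: [-0.2, 0.1, -0.3]
grip_width: 0.0131
```

```bash
python3 st.py .4692 .222 .1407 -2.3;python3 -c "
from h import *
im,c=grab('scene','s11')
cv2.imwrite('pics/z13.png',cv2.resize(im[150:350,120:340,::-1],None,fx=3.5,fy=3,interpolation=cv2.INTER_CUBIC))"
```

```text
t 10.575 p [0.4704 0.223  0.1491] yaw_y -2.3214872829953417 zax [ 0.0031  0.002  -1.    ] w 0.013116381422716906 F [-0.2274  0.1194 -0.3246]
tool delta [-0.001  -0.0012  0.0084]
turn deg [ 0.1716 -0.121  -0.0213]
```

View pics/z13.png

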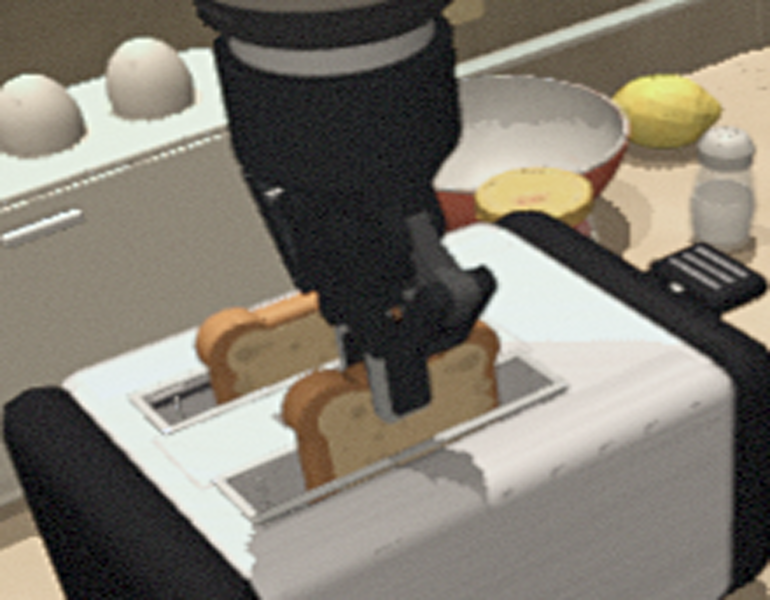

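>>> drive_tool(
  commands=[
    {"linear":[0,-0.001,0.004],"dr":[0,0,0],"jaw":1},
    {"linear":[0,0,0.002],"dr":[0,0,0],"jaw":1},
  ],
)

```text
clock: 10.88
tcp_pos: [0.4698, 0.2234, 0.1435]
orientation: [2.265, 2.175, 0.008]
contact_force: [0.3, -0.4, -0.9]
grip_width: 0.0129
```

```bash
python3 st.py .4692 .222 .1407 -2.3
```

```text
t 10.875 p [0.4698 0.2234 0.1435] yaw_y -2.3208748028202386 zax [ 0.0043  0.0026 -1.    ] w 0.012926873710781921 F [ 0.2716 -0.4489 -0.921 ]
tool delta [-0.0014 -0.0006  0.0028]
turn deg [ 0.2402 -0.1591 -0.0205]
```

>>> drive_tool(
  commands=[
    {"linear":[0,0,0.002],"dr":[0.2,-0.1,0],"jaw":1},
    {"linear":[0,0,0],"dr":[0,0,0],"jaw":0.8},
    {"linear":[0,0,0],"dr":[0,0,0],"jaw":0.7},
    {"linear":[0,0,0],"dr":[0,0,0],"jaw":0.65},
  ],
)

```text
clock: 11.38
tcp_pos: [0.4701, 0.2236, 0.1416]
orientation: [-2.266, -2.176, -0.002]
contact_force: [1.1, -0.3, 0.9]
grip_width: 0.0301
```

```bash
python3 st.py .4692 .222 .1407 -2.3;python3 -c "
from h import *
im,c=grab('wrist','w12');im,c=grab('scene','s12')
cv2.imwrite('pics/z14.png',cv2.resize(im[150:350,120:340,::-1],None,fx=3.5,fy=3,interpolation=cv2.INTER_CUBIC))"
```

```text
t 11.375 p [0.4701 0.2236 0.1416] yaw_y -2.315868378155864 zax [ 0.001   0.0012 -1.    ] w 0.030085422199700538 F [ 1.0976 -0.2519  0.8811]
tool delta [-0.0017 -0.0008  0.0009]
turn deg [ 0.0552 -0.0689 -0.0158]
```

View pics/z14.png

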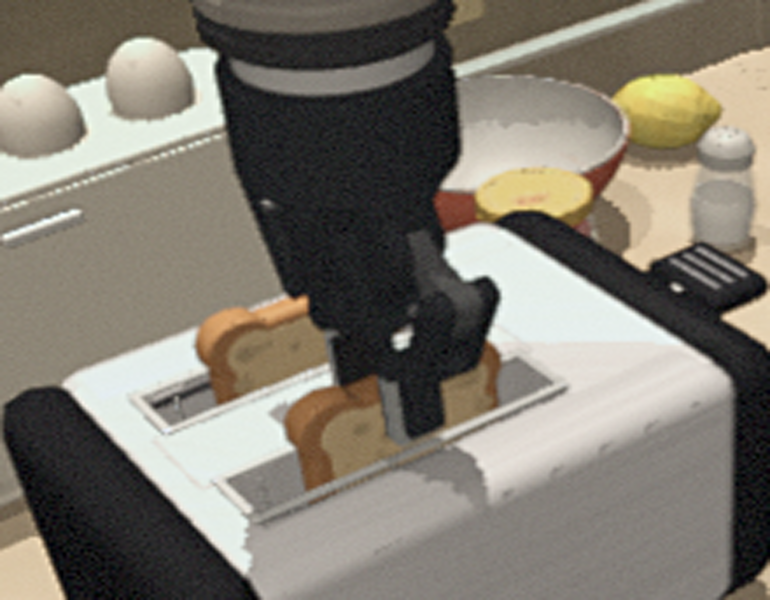

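View pics/w12.png

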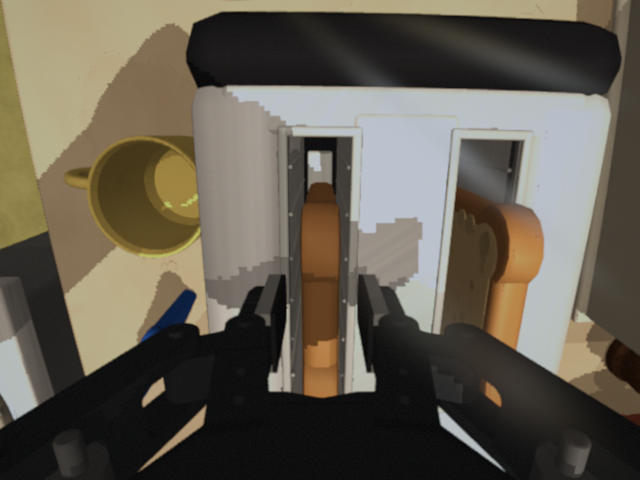

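Released, and the slice is standing in the free slot. Backing straight up before opening or turning anything.

>>> drive_tool(
  commands=[
    {"linear":[0,0,-0.02],"dr":[0,0,0],"jaw":0.65},
    {"linear":[0,0,-0.05],"dr":[0,0,0],"jaw":0.65},
    {"linear":[0,0,-0.04],"dr":[0,0,0],"jaw":0.65},
    {"linear":[0,0,-0.01],"dr":[0,0,0],"jaw":1},
    {"linear":[0,0,0],"dr":[0,0,0],"jaw":1},
  ],
)

```text
clock: 12.1
tcp_pos: [0.4692, 0.2229, 0.2639]
orientation: [-2.265, -2.176, 0.001]
contact_force: [-0.3, 0.4, -0.5]
grip_width: 0.0
```

```bash
python3 st.py .497 .0300 .24 -2.3;python3 -c "
from h import *
im,c=grab('scene','s13')
cv2.imwrite('pics/z15.png',cv2.resize(im[150:350,120:340,::-1],None,fx=3.5,fy=3,interpolation=cv2.INTER_CUBIC))"
```

```text
t 12.1 p [0.4692 0.2229 0.2639] yaw_y -2.3062063443272525 zax [-0.0011  0.0001 -1.    ] w 3.381065617333917e-05 F [-0.2526  0.3609 -0.5354]
tool delta [-0.1916  0.0355  0.0238]
turn deg [-0.0653 -0.0051 -0.0062]
```

View pics/z15.png

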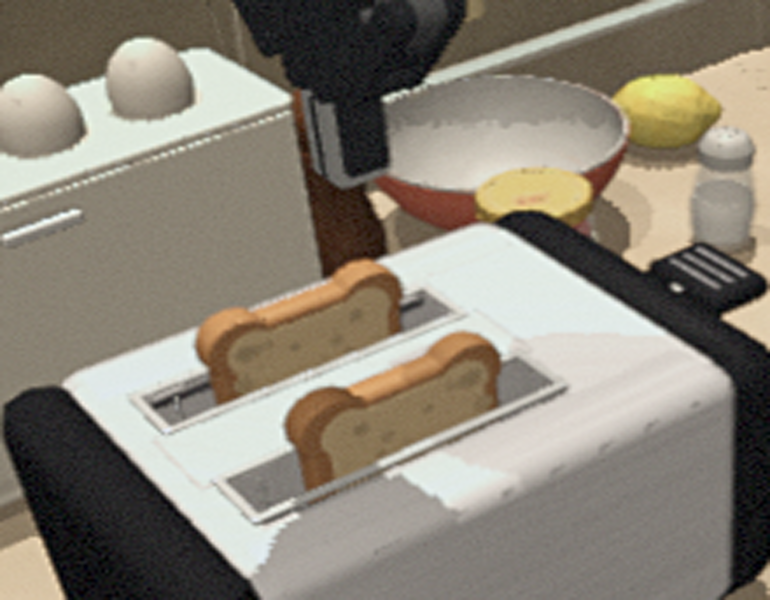

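>>> drive_tool(
  commands=[
    {"linear":[-0.055,0.0075,0],"dr":[0,0,0],"jaw":1},
    {"linear":[-0.055,0.0075,0],"dr":[0,0,0],"jaw":1},
    {"linear":[-0.055,0.0075,0],"dr":[0,0,0],"jaw":1},
    {"linear":[-0.055,0.0075,0],"dr":[0,0,0],"jaw":1},
    {"linear":[-0.04,0.0075,0],"dr":[0,0,0],"jaw":1},
    {"linear":[0,0,0.0],"dr":[0,0,0],"jaw":1},
    {"linear":[0,0,0],"dr":[0,0,0],"jaw":1},
  ],
)

```text
clock: 13.02
tcp_pos: [0.491, -0.0463, 0.2517]
orientation: [-2.251, -2.17, 0.02]
contact_force: [0.0, 0.1, -0.2]
grip_width: 0.0002
```

```bash
python3 st.py .497 .0300 .24 -2.3;python3 -c "
from h import *
im,c=grab('wrist','w14')
print(proj(c,[[.4944,.0377,.15]]))"
```

```text
t 13.025 p [ 0.491  -0.0463  0.2517] yaw_y -2.1121108189937936 zax [-0.0196  0.002  -0.9998] w 0.00024469916782142594 F [ 0.0092  0.1114 -0.2466]
tool delta [0.0764 0.0034 0.0117]
turn deg [-1.1243 -0.0691  0.1872]
[[324.51534213 105.42039819]]
```

View pics/w14.png

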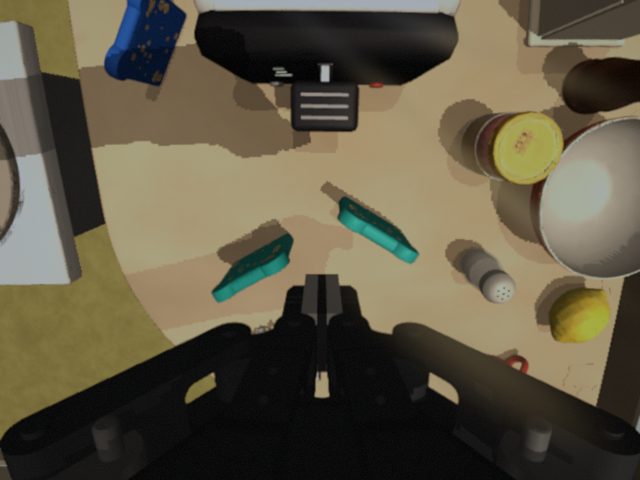

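>>> drive_tool(
  commands=[
    {"linear":[0,0,0],"dr":[-1,6,0],"jaw":1},
    {"linear":[0,0,0],"dr":[0,6,0],"jaw":1},
    {"linear":[0,0,0],"dr":[0,0,0],"jaw":1},
  ],
)

```text
clock: 13.45
tcp_pos: [0.4906, -0.0409, 0.2509]
orientation: [-2.138, -2.077, -0.229]
contact_force: [-0.3, -0.1, -0.6]
grip_width: -0.0001
```

```bash
python3 st.py .4945 .043 .17 -2.3
```

```text
t 13.45 p [ 0.4906 -0.0409  0.2509] yaw_y -1.6406515011455454 zax [ 0.0035  0.2148 -0.9767] w -9.906900545130185e-05 F [-0.3253 -0.0694 -0.6185]
tool delta [0.0647 0.0018 0.097 ]
turn deg [ -0.2267 -12.4016   0.6399]
```

>>> drive_tool(
  commands=[
    {"linear":[0.032,0.001,0.02],"dr":[0,0,0.3],"jaw":1},
    {"linear":[0.032,0.001,0.02],"dr":[0,0,0.3],"jaw":1},
    {"linear":[0,0,0.02],"dr":[0,0,0],"jaw":1},
    {"linear":[0,0,0.02],"dr":[0,0,0],"jaw":1},
    {"linear":[0,0,0],"dr":[0,0,0],"jaw":1},
  ],
)

```text
clock: 14.08
tcp_pos: [0.4939, 0.0501, 0.1857]
orientation: [-2.137, -2.085, -0.221]
contact_force: [-0.1, 0.7, 0.6]
grip_width: -0.0001
```

```bash
python3 st.py .4945 .043 .13 -2.3;python3 -c "
from h import *
im,c=grab('scene','s15');
o=monitor.get_obs();from scipy.spatial.transform import Rotation as Ro
z=Ro.from_rotvec(o['orientation']).as_matrix()[:,2];print(o['tcp_pos']-.032*z, proj(c,[o['tcp_pos']-.032*z]))
cv2.imwrite('pics/z16.png',cv2.resize(im[150:330,240:400,::-1],None,fx=3.5,fy=3.3,interpolation=cv2.INTER_CUBIC))
im,c=grab('wrist','w16')"
```

```text
t 14.075 p [0.4939 0.0501 0.1857] yaw_y -1.3962495566368534 zax [ 0.0027  0.2072 -0.9783] w -5.309841632881277e-05 F [-0.1096  0.7202  0.5925]
tool delta [-0.0185  0.0009  0.053 ]
turn deg [ -0.2312 -11.9579   0.8861]
[0.49456082 0.04338334 0.21791908] [[318.28152202 202.87506132]]
```

View pics/z16.png

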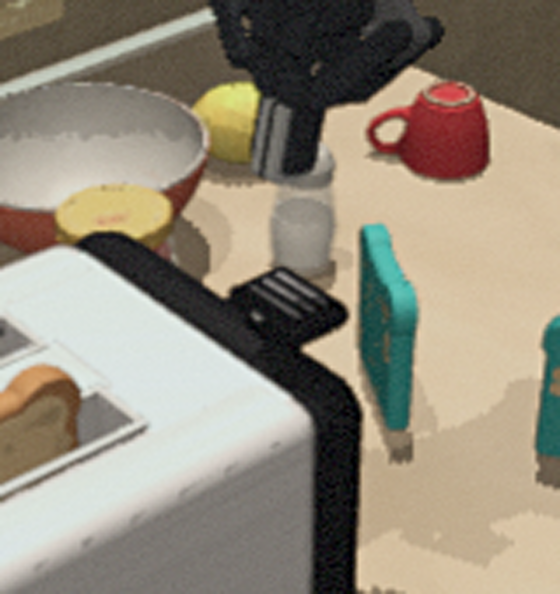

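View pics/w16.png

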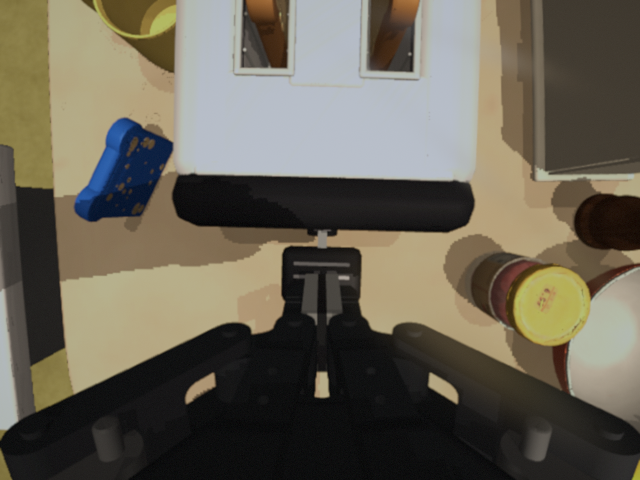

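>>> drive_tool(
  commands=[
    {"linear":[-0.01,0,0.027],"dr":[0,0,0.4],"jaw":1},
    {"linear":[-0.008,0,0.02],"dr":[0,0,0.4],"jaw":1},
    {"linear":[0,0,0],"dr":[0,0,0],"jaw":1},
  ],
)

```text
clock: 14.55
tcp_pos: [0.4981, 0.0413, 0.1399]
orientation: [-2.158, -2.074, -0.228]
contact_force: [-0.4, 0.6, -0.0]
grip_width: -0.0002
```

```bash
python3 st.py .4945 .043 .121 -2.3;python3 -c "
from h import *
im,c=grab('scene','s17');
o=monitor.get_obs();from scipy.spatial.transform import Rotation as Ro
z=Ro.from_rotvec(o['orientation']).as_matrix()[:,2];print(o['tcp_pos']-.032*z, proj(c,[o['tcp_pos']-.032*z]))
cv2.imwrite('pics/z17.png',cv2.resize(im[150:330,240:400,::-1],None,fx=3.5,fy=3.3,interpolation=cv2.INTER_CUBIC))
im,c=grab('wrist','w17')"
```

```text
t 14.55 p [0.4981 0.0413 0.1399] yaw_y -2.3048536041738923 zax [ 0.0123  0.2049 -0.9787] w -0.0001616111129353708 F [-0.4187  0.6165 -0.0382]
tool delta [-0.0023 -0.0038  0.0188]
turn deg [  0.2394 -11.8453   0.02  ]
[0.49841801 0.03506476 0.17208189] [[320.51892565 225.39298296]]
```

View pics/z17.png

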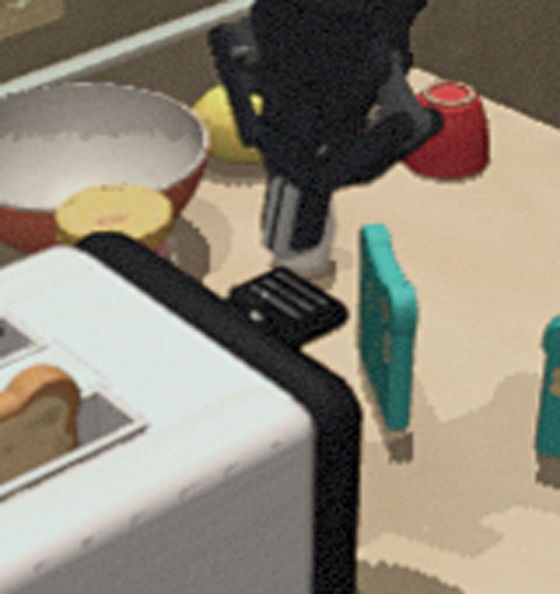

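View pics/w17.png

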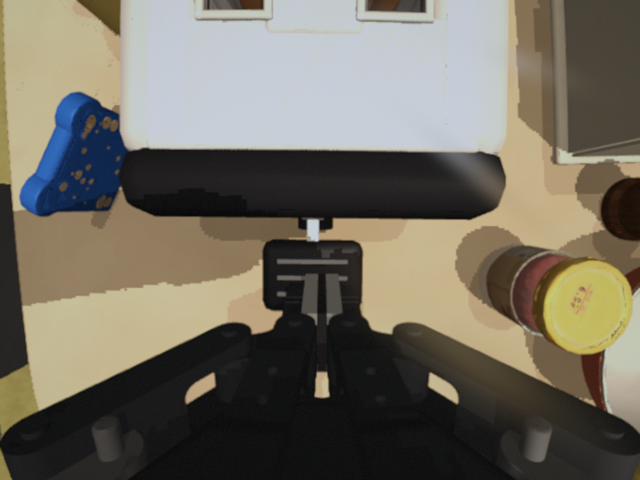

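>>> drive_tool(
  commands=[
    {"linear":[-0.003,-0.0045,0.01],"dr":[0.3,0,0],"jaw":1},
    {"linear":[-0.001,0,0.005],"dr":[0,0,0],"jaw":1},
    {"linear":[0,0,0],"dr":[0,0,0],"jaw":1},
  ],
)

```text
clock: 15.02
tcp_pos: [0.4959, 0.0412, 0.1267]
orientation: [-2.157, -2.076, -0.229]
contact_force: [-0.4, 1.5, -0.3]
grip_width: 0.0
```

```bash
python3 st.py .4945 .043 .121 -2.3;python3 -c "
from h import *
im,c=grab('wrist','w18')"
```

```text
t 15.025 p [0.4959 0.0412 0.1267] yaw_y -2.2152006073531747 zax [ 0.0127  0.2046 -0.9788] w 3.045354400115248e-05 F [-0.4132  1.4552 -0.3279]
tool delta [ 0.0005 -0.0015  0.0059]
turn deg [  0.2701 -11.8278   0.1134]
```

View pics/w18.png

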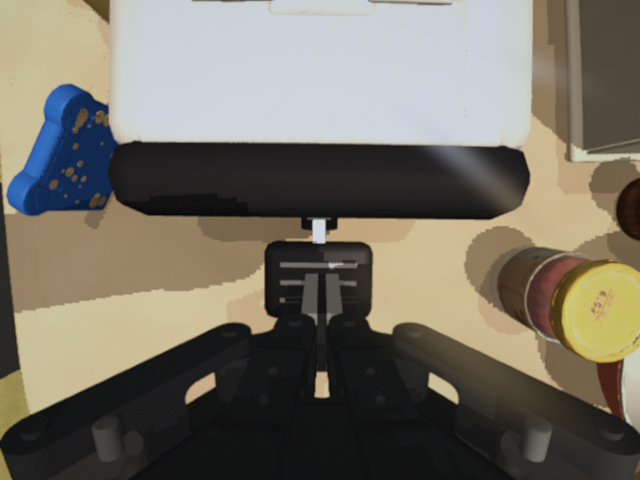

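>>> drive_tool(
  commands=[
    {"linear":[-0.0015,-0.001,0.008],"dr":[0.2,0,0],"jaw":1},
    {"linear":[-0.0015,0,0.008],"dr":[0,0,0],"jaw":1},
  ],
)

```text
clock: 15.32
tcp_pos: [0.4961, 0.0416, 0.1113]
orientation: [-2.156, -2.076, -0.227]
contact_force: [-4.4, -2.0, 15.8]
grip_width: 0.0001
```

```bash
python3 st.py .4945 .043 .071 -2.3
```

```text
t 15.325 p [0.4961 0.0416 0.1113] yaw_y -2.1938266514690747 zax [ 0.0113  0.2043 -0.9789] w 0.00010907507403018382 F [-4.4482 -1.9938 15.7785]
tool delta [-0.0069 -0.0018  0.0397]
turn deg [  0.192  -11.8024   0.1268]
```

>>> drive_tool(
  commands=[
    {"linear":[-0.002,0,0.009],"dr":[0,0,0],"jaw":1},
    {"linear":[-0.002,0,0.009],"dr":[0,0,0],"jaw":1},
  ],
)

```text
clock: 15.58
tcp_pos: [0.496, 0.0415, 0.0932]
orientation: [-2.156, -2.076, -0.225]
contact_force: [-3.2, -1.3, 12.4]
grip_width: -0.0001
```

```bash
python3 st.py .4945 .043 .071 -2.3
```

```text
t 15.575 p [0.496  0.0415 0.0932] yaw_y -2.1859931022605115 zax [ 0.0107  0.2038 -0.979 ] w -7.319938727063517e-05 F [-3.1873 -1.2957 12.444 ]
tool delta [-0.0031 -0.0017  0.022 ]
turn deg [  0.1558 -11.7743   0.1309]
```

>>> drive_tool(
  commands=[
    {"linear":[-0.002,0,0.008],"dr":[0,0,0],"jaw":1},
    {"linear":[-0.0015,0,0.006],"dr":[0,0,0],"jaw":1},
  ],
)

```text
clock: 15.82
tcp_pos: [0.4961, 0.0415, 0.0793]
orientation: [-2.155, -2.076, -0.225]
contact_force: [-3.9, -1.0, 11.1]
grip_width: 0.0001
```

```bash
python3 st.py .4945 .043 .071 -2.3; python3 -c "
from h import *
im,c=grab('scene','s20')
cv2.imwrite('pics/z20.png',cv2.resize(im[150:350,160:380,::-1],None,fx=3.5,fy=3,interpolation=cv2.INTER_CUBIC))"
```

```text
t 15.825 p [0.4961 0.0415 0.0793] yaw_y -2.157888533632106 zax [ 0.01    0.2037 -0.979 ] w 9.624370697249344e-05 F [-3.9279 -1.046  11.117 ]
tool delta [-0.0003 -0.0016  0.0084]
turn deg [  0.1227 -11.7697   0.1558]
```

View pics/z20.png

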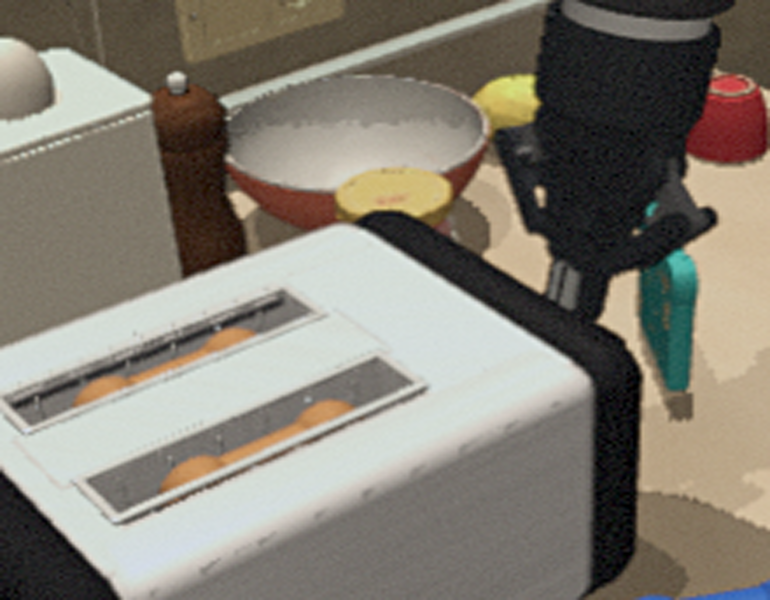

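Both slices are sinking together. I'll carry on down to the hard stop.

>>> drive_tool(
  commands=[
    {"linear":[-0.001,0,0.006],"dr":[0,0,0],"jaw":1},
    {"linear":[-0.001,0,0.005],"dr":[0,0,0],"jaw":1},
  ],
)

```text
clock: 16.12
tcp_pos: [0.4964, 0.0416, 0.0688]
orientation: [-2.156, -2.076, -0.223]
contact_force: [-17.8, -8.1, 60.6]
grip_width: 0.0
```

```bash
python3 st.py .4945 .043 .071 -2.3
```

```text
t 16.125 p [0.4964 0.0416 0.0688] yaw_y -2.1773898704941232 zax [ 0.0096  0.2029 -0.9792] w 6.63742595712475e-06 F [-17.8201  -8.0843  60.6426]
tool delta [ 0.0017 -0.0019 -0.0019]
turn deg [  0.0986 -11.7188   0.1336]
```

>>> drive_tool(
  commands=[
    {"linear":[0,0,0.002],"dr":[0,0,0],"jaw":1},
  ],
)

```text
clock: 16.25
tcp_pos: [0.4963, 0.0416, 0.069]
orientation: [-2.157, -2.076, -0.22]
contact_force: [-14.9, -8.2, 44.3]
grip_width: -0.0001
```

```bash
python3 st.py .4945 .043 .071 -2.3
```

```text
t 16.25 p [0.4963 0.0416 0.069 ] yaw_y -2.1841597470103373 zax [ 0.0083  0.2011 -0.9795] w -5.1997407101840144e-05 F [-14.8788  -8.2021  44.3246]
tool delta [ 0.0017 -0.0019 -0.0017]
turn deg [  0.0271 -11.6134   0.1194]
```

>>> drive_tool(
  commands=[
    {"linear":[0,-0.0003,0.0005],"dr":[0,0,0],"jaw":1},
    {"linear":[0,0,0.0008],"dr":[0,0,0],"jaw":1},
  ],
)

```text
clock: 16.5
tcp_pos: [0.4961, 0.0414, 0.0697]
orientation: [-2.158, -2.077, -0.218]
contact_force: [-2.9, -1.4, 10.9]
grip_width: 0.0002
```

```bash
python3 st.py .4945 .043 .071 -2.3
```

```text
t 16.5 p [0.4961 0.0414 0.0697] yaw_y -2.182827067838598 zax [ 0.0082  0.1994 -0.9799] w 0.0002201461721841549 F [-2.8757 -1.3591 10.8925]
tool delta [ 0.0017 -0.0016 -0.001 ]
turn deg [  0.0232 -11.509    0.1203]
```

>>> drive_tool(
  commands=[
    {"linear":[-0.0003,0,0.0018],"dr":[0,0,0],"jaw":1},
    {"linear":[-0.0002,0,0.0015],"dr":[0,0,0],"jaw":1},
  ],
)

```text
clock: 16.75
tcp_pos: [0.4961, 0.0414, 0.0692]
orientation: [-2.158, -2.078, -0.215]
contact_force: [-9.5, -4.6, 27.9]
grip_width: -0.0002
```

```bash
python3 st.py .4945 .043 .071 -2.3; python3 -c "
from h import *
im,c=grab('scene','s21')
cv2.imwrite('pics/z21.png',cv2.resize(im[150:350,160:380,::-1],None,fx=3.5,fy=3,interpolation=cv2.INTER_CUBIC))
im,c=grab('wrist','w21');im,c=grab('top','t21');print(monitor.get_obs()['contact_force'],monitor.get_obs()['tcp_pos'])"
```

```text
t 16.75 p [0.4961 0.0414 0.0692] yaw_y -2.18262061034743 zax [ 0.0073  0.1974 -0.9803] w -0.00015883340354964592 F [-9.5353 -4.5611 27.8963]
tool delta [ 0.0018 -0.0017 -0.0014]
turn deg [ -0.0256 -11.3943   0.1156]
[-8.14321319 -3.17848432 27.28537783] [0.49613433 0.04141785 0.06925589]
```

View pics/z21.png

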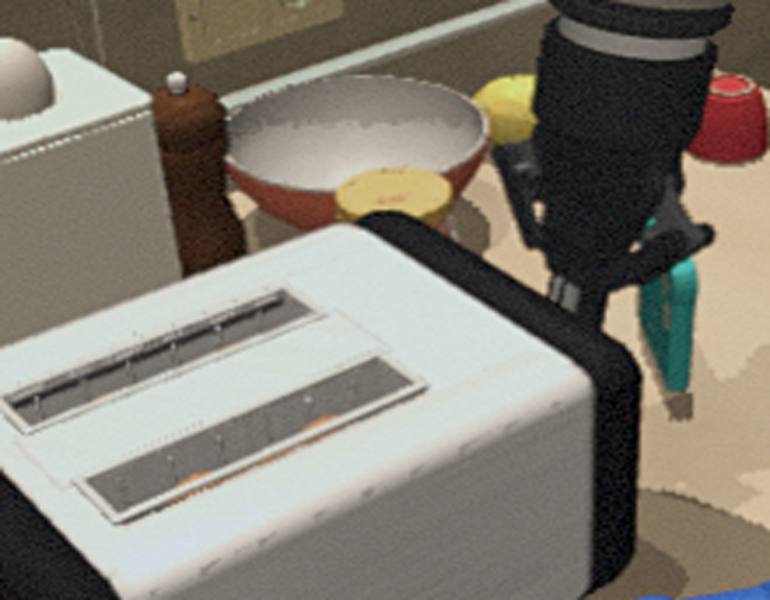

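View pics/w21.png

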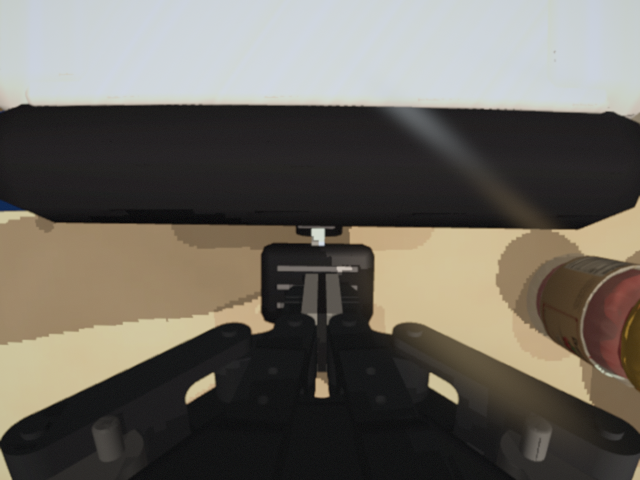

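View pics/t21.png

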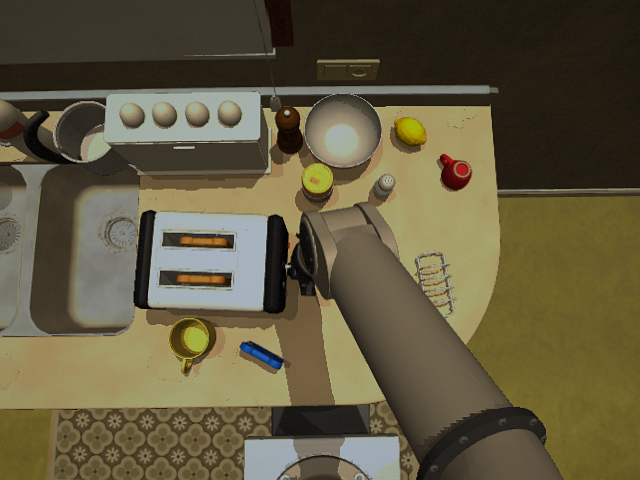

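```bash
python3 -c "
from h import *
o=monitor.get_obs();print(o['clock'],o['contact_force'],o['tcp_pos'])
print(job.hand_in())"
```

```text
16.9 [-8.14321319 -3.17848432 27.28537783] [0.49613433 0.04141785 0.06925589]
the job is handed in; nothing more can be done
None
```

I put the pale slice into the toaster's empty slot and let go of it. I then pushed the lever past both clicks to its bottom stop and handed the job in at 16.9 s, with the shut fingers still holding it down.

**Last checks**
- The last scene and top pictures show both slices sunk below the toaster's top.
- The lever travelled about 51 mm, judged from where the fingers first touched it. It then met a stiff stop, and I left it held with about 27 N.
- In the last pictures the rack looked to be in its place, and I saw no bystander or look-alike that had moved. The arm hid the turquoise slices in the last top view. One of them was partly visible, still standing, in the scene view.

**What went wrong or disagreed**
- **First grasp:** it closed on nothing. The visible fingertips sat about 32 mm behind the reported TCP. I measured that offset in the pictures and allowed for it from then on, and the second grasp held.
- **Camera disagreement:** the wrist and top cameras differed by about 2.5 mm in x for the slice and the slot. I went with the wrist view.
- **Force at the stop:** reaching the bottom briefly put about 61 N on the fingertips, which I eased off at once. That is over the 40 N limit set for the arm and gripper body, though the contact was at the fingertips and below the 120 N wrist limit.

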